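Switch off the temperature loggers and press them into their foam kit

ROBOT

A 7-joint arm with a two-finger parallel gripper is mounted at the origin on a cart in front of the work surface, level with it; the furniture and walls round the work are solid. World frame = base frame: x ahead of the robot, y to its left, z up, the work surface at z = 0. Lengths are in m, angles in rad, forces in N, time in s.
With the tool pointing down it reaches from about 0.4 to 0.85 m from the base axis. Payload 10.4 kg.
Tool frame: the origin (TCP) lies midway between the tips of the shut fingers; the grasp point (between the pads) lies 19 mm behind it; z points along the fingers, x is the direction in which the jaws open and shut, and the axes are right-handed (so a half turn about z gives the same grasp; the last joint's range is limited). The gripper opens to 85 mm and grips with 20 to 120 N. Pads are 22 mm wide; open, the fingers measure 114 mm over their backs; the gripper's body (76 mm by 85 mm) begins 54 mm behind the grasp point. The pads swing forward as they close: fully open they stand 13 mm farther back than shut.
Start: joints at [-1.165, 0.332, -0.065, 1.46, 0.022, 1.35, -0.088], TCP at [0.26, 0.568, 0.231] pointing down, gripper open.
Joint ranges: [-2.6, 2.6], [-0.5, 2.12], [-1.47, 1.34], [0.16, 2.42], [-1.27, 4.41], [0.06, 2.06], [-2.6, 2.6]. Speed limits (rad/s): [2.22, 2.22, 2.79, 2.79, 3.14, 3.14, 3.14].

INTERFACE

Orientations are given as a unit quaternion [x, y, z, w].
In Python, from workcell import monitor, eyes, ticket, models gives the robot as it stands.
- The arm moves only by the tool servo_tool, never from a script. Its argument "motion" is a list of rows, each a list of 7 numbers: the opening, from 0 (shut) to 1 (fully open), then the shift along the tool's x, y, z in m, then the turn, a rotation vector about the tool's x, y, z in degrees. In form: [[fingers, tx, ty, tz, rx, ry, rz], ...]. A call has 1 to 20 rows; each row is the pose to reach, as a shift and turn from the pose commanded when the call began, along the tool's axes at that moment; what a row does not reach only later rows make up. A row lasts 1/8 s, in which the tool goes at most 62.5 mm and 10.7 degrees, less where a joint would pass 70% of its speed; a pose out of reach is approached as far as the arm can. A call with a gripper value outside its range is refused whole. The fingers move at their own pace and stop on an object; "grip_force" is the grip in N (left out, the last holds). Time passes only in rows, so rows that repeat a pose let the fingers close. It gives the time, the measured TCP pose, the force and the opening at its end, in the units of the state.
- monitor.get_obs(): the state, without advancing time (a new reading comes with each control period).
- eyes.camera(name): name is "scene" or "side" or "wrist"; returns (picture, depth): 480x640x3 uint8, blue, green, red; 480x640 float32, m along the optical axis (not along the pixel's ray), 0 where there is no reading.
- eyes.camera_info(name): a dict with "intrinsics" (3x3 intrinsics, pixels), "k1" (the pictures are not rectified: a ray, as slopes to the right and down, at radius r is drawn at 1 + k1 r^2 times it, then the intrinsics apply), "extrinsics" (4x4, takes a point from world to camera coordinates); the wrist camera has in their place "tool_from_camera" (4x4, takes a point from camera to tool coordinates, whose origin is the TCP and whose axes are the tool frame's). Camera axes: x right, y down, z forward; pixel columns grow to the right and rows downward; lengths in m; the calibration is good to about 2 mm. A picture is of the moment at which its call begins: read the wrist's pose just before it. camera_info takes no time and is no camera call.
- ticket.hand_in(): hands the job in, once; it reports no verdict.
Trained networks look in the newest picture that a camera, given by its name, has taken for a name from the list of things; names that differ only in an ending like _2 or _b are one class to them, and where a whole thing is asked for, a point or a joint stands for the part that bears it (a point fixed in the world has none). Each returns a list of dicts, best first, with "confidence" (0 to 1); they miss things now and then, are a little off and sometimes report something else, mostly with a low value. They report only what shows in the picture. A call takes as long as a camera call. They do not tell look-alikes from the thing itself.
- models.boxes_of(camera, thing): "point" ([x, y, z] in m, in the coordinates of the camera as it stood for that picture, good to about 4 mm: the middle of the surface that is visible of it).
The state is a dict: "clock": time; "joint_pos": joint angles; "joint_velocities": joint speeds; "tau": joint torques, N m; "position": TCP position; "ee_rot": TCP orientation; "ft_force": force on the tool from outside, world axes, zero at the start; "torque": the same for the moment, N m; "grip_width": opening from 0.0 (shut) to 1.0 (fully open).
Only numpy, scipy, OpenCV 4.12 (cv2) and the standard library are available. Lean on these libraries where they do the work, as an engineer would, in place of code of your own. Each camera call takes 0.05 s, during which the arm holds its last target. There are 200 camera calls.

TASK

Put the temperature loggers that are on the desk away in their foam kit. Switch each one off first by pushing both of its red keys fully in - hold it by its handle against the brass nose of the bracket, then turn it a quarter so the other key meets the nose - and then press it fully home into the cutout of its own shape. Leave the petri dish and vials beside the work where they are.

Things in the scene. Friction and masses are not known exactly. Their poses are not given: they have to be found in the camera images.
- kit: Case with foam insert, fixed to the desk, 180 x 180 mm, origin under its centre. Dark foam to 28 mm up; four cutouts 24 mm deep, yellow floors. In each, tongues 12 mm wide, 6 mm proud on the +x and +y walls enter the logger's slots (a key left out blocks them); soft lips on the -x and -y walls grip it: it won't drop in by its weight, press with 5 to 15 N.
- bracket: Bent steel bracket fixed to the desk: upright plate 50 mm wide, 35 mm high, 5 mm thick (its front is at bracket x = 0), foot plate behind it. From the upright a blunt brass nose sticks out 24 mm along the bracket's -x; the nose is 8 mm wide (y) and 10 mm high.
- nose (a point): Centre of the tip of the brass nose, 21 mm above the desk. Axes as the bracket's: the nose points along -x, so a key is pushed in by moving it along the bracket's +x onto the nose.
- petri_1: Loose petri dish with pink agar, 92 mm across, 14 mm high; a bystander to be left alone.
- vial_4: Loose brown vial with a white cap, 23 mm across, 42 mm high; a bystander to be left alone.
- logger_square: Temperature logger, loose, 0.12 kg; may be absent. Outline 48 x 48 mm square; 34 mm high, grey, top 8 mm white. Origin at the underside, below the handle's middle; z up. Handle on top: black ridge 36 mm along x, 12 mm thick (y), from 34 to 58 mm up. +x and +y faces have a slot 18 mm wide, 9 deep, 0 to 26 mm up, with a red key.
- cutout_square (a point): Floor of the cutout that matches logger_square (1.2 mm play all round), 4 mm above the desk: the logger's origin comes here when fully home, with its x and y axes along the point's (+x and +y, not reversed).
- square_front (a joint): Red push key (12 x 12 mm, centre 15 mm above the underside) of logger_square in the slot of its +x face, 24 mm from the origin along +x, at y = 0. 0 = out (its tip 1 mm inside the face), 0.007 m = fully in (tip 8 mm inside the face). Stiff, about 2.5 N; stays where it is left.
- square_side (a joint): Red push key (12 x 12 mm, centre 15 mm above the underside) of logger_square in the slot of its +y face, 24 mm from the origin along +y, at x = 0. 0 = out (its tip 1 mm inside the face), 0.007 m = fully in (tip 8 mm inside the face). Stiff, about 2.5 N; stays where it is left.
- logger_oblong: Temperature logger, loose, 0.12 kg; may be absent. Outline oblong, 62 mm (x) by 40 mm (y); 34 mm high, grey, top 8 mm blue. Origin at the underside, below the handle's middle; z up. Handle on top: black ridge 36 mm along x, 12 mm thick (y), from 34 to 58 mm up. +x and +y faces have a slot 18 mm wide, 9 deep, 0 to 26 mm up, with a red key.
- cutout_oblong (a point): Floor of the cutout that matches logger_oblong (1.2 mm play all round), 4 mm above the desk: the logger's origin comes here when fully home, with its x and y axes along the point's (+x and +y, not reversed).
- oblong_front (a joint): Red push key (12 x 12 mm, centre 15 mm above the underside) of logger_oblong in the slot of its +x face, 31 mm from the origin along +x, at y = 0. 0 = out (its tip 1 mm inside the face), 0.007 m = fully in (tip 8 mm inside the face). Stiff, about 2.5 N; stays where it is left.
- oblong_side (a joint): Red push key (12 x 12 mm, centre 15 mm above the underside) of logger_oblong in the slot of its +y face, 20 mm from the origin along +y, at x = 0. 0 = out (its tip 1 mm inside the face), 0.007 m = fully in (tip 8 mm inside the face). Stiff, about 2.5 N; stays where it is left.
- logger_ell: Temperature logger, loose, 0.12 kg; may be absent. Outline L-shaped, 58 x 58 mm with the 24 x 24 mm corner at -x, -y missing; 34 mm high, grey, top 8 mm orange. Origin at the underside, below the handle's middle; z up. Handle on top: black ridge 36 mm along x, 12 mm thick (y), from 34 to 58 mm up. +x and +y faces have a slot 18 mm wide, 9 deep, 0 to 26 mm up, with a red key.
- cutout_ell (a point): Floor of the cutout that matches logger_ell (1.2 mm play all round), 4 mm above the desk: the logger's origin comes here when fully home, with its x and y axes along the point's (+x and +y, not reversed).
- ell_front (a joint): Red push key (12 x 12 mm, centre 15 mm above the underside) of logger_ell in the slot of its +x face, 29 mm from the origin along +x, at y = 0. 0 = out (its tip 1 mm inside the face), 0.007 m = fully in (tip 8 mm inside the face). Stiff, about 2.5 N; stays where it is left.
- ell_side (a joint): Red push key (12 x 12 mm, centre 15 mm above the underside) of logger_ell in the slot of its +y face, 29 mm from the origin along +y, at x = 0. 0 = out (its tip 1 mm inside the face), 0.007 m = fully in (tip 8 mm inside the face). Stiff, about 2.5 N; stays where it is left.
- logger_tee: Temperature logger, loose, 0.12 kg; may be absent. Outline T: crossbar x 0..28, y -29..29 mm; stem x -28..0, y -14..14 mm; 34 mm high, grey, top 8 mm green. Origin at the underside, below the handle's middle; z up. Handle on top: black ridge 36 mm along x, 12 mm thick (y), from 34 to 58 mm up. +x and +y faces have a slot 18 mm wide, 9 deep, 0 to 26 mm up, with a red key.
- cutout_tee (a point): Floor of the cutout that matches logger_tee (1.2 mm play all round), 4 mm above the desk: the logger's origin comes here when fully home, with its x and y axes along the point's (+x and +y, not reversed).
- tee_front (a joint): Red push key (12 x 12 mm, centre 15 mm above the underside) of logger_tee in the slot of its +x face, 28 mm from the origin along +x, at y = 0. 0 = out (its tip 1 mm inside the face), 0.007 m = fully in (tip 8 mm inside the face). Stiff, about 2.5 N; stays where it is left.
- tee_side (a joint): Red push key (12 x 12 mm, centre 15 mm above the underside) of logger_tee in the slot of its +y face, 29 mm from the origin along +y, at x = +14 mm. 0 = out (its tip 1 mm inside the face), 0.007 m = fully in (tip 8 mm inside the face). Stiff, about 2.5 N; stays where it is left.
Things that resemble listed ones, but are neither listed nor needed, are in the scene too. What is shaped like the logger_square but pink or purple is not meant.

How it is judged:
At the end, for the whole second after the job is handed in: Every logger present has both keys in (more than 5 of 7 mm) and sits upright, at rest and released in its own cutout: within 4 mm sideways, 3 mm in height and 0.1 rad of fully home (value of joint each of square_front, square_side, oblong_front, oblong_side, ell_front, ell_side, tee_front, tee_side above 0.005 m and horizontal distance between logger_square and cutout_square below 0.004 m and z of logger_square in the frame of cutout_square below 0.003 m and angle between the x axis of logger_square and the x axis of cutout_square, either way round below 0.1 rad and angle between each of logger_square, logger_oblong, logger_ell, logger_tee's own z axis and vertical below 0.08 rad and linear speed of each of logger_square, logger_oblong, logger_ell, logger_tee below 0.02 m/s and horizontal distance between logger_oblong and cutout_oblong below 0.004 m and z of logger_oblong in the frame of cutout_oblong below 0.003 m and angle between the x axis of logger_oblong and the x axis of cutout_oblong, either way round below 0.1 rad and horizontal distance between logger_ell and cutout_ell below 0.004 m and z of logger_ell in the frame of cutout_ell below 0.003 m and angle between the x axis of logger_ell and the x axis of cutout_ell, either way round below 0.1 rad and horizontal distance between logger_tee and cutout_tee below 0.004 m and z of logger_tee in the frame of cutout_tee below 0.003 m and angle between the x axis of logger_tee and the x axis of cutout_tee, either way round below 0.1 rad); the robot touches nothing.
It fails at once if a bystander (petri dish or vial) was pushed more than 4 cm from its place (distance of any of petri_1, vial_4 from where it was at the start of the episode above 0.04 m).
Of logger_square, logger_oblong, logger_ell, logger_tee only 3 to 4 are there at a start; the rules pass over those that are not, and their reading is None.
At some moment in a run one of logger_square, logger_oblong, logger_ell, logger_tee may be knocked a few centimetres aside while the robot is not near it.
It also fails if it takes over 210 s, if anything falls off the work surface, if the arm or the gripper's body presses on something with over 40 N, if the wrist force passes 120 N, or if a joint passes its speed limit or range.

## Working session

There is one attempt and no reset: what is moved stays moved. The work goes in short steps, Python scripts to look and compute and a tool call to move; the robot and the scene stay as the last step left them, time stands still between calls to the robot, and variables do not carry over. Pictures are saved under pics/ and viewed, about 12 in all and at most 16, crops included, and the job is handed in when it is done.

Besides the shell and the picture viewer there is one more tool, called after "Request:" as name(argument=value, ...) on one line, values as JSON. servo_tool: Moves the arm, as the interface text tells. Its arguments: {"type":"object","properties":{"motion":{"type":"array"},"grip_force":{"type":"number"}},"required":["motion"]}

```bash
mkdir -p pics; ls
cat > h.py <<'E'
import numpy as np, cv2
from scipy.spatial.transform import Rotation as R
from workcell import monitor, eyes, ticket, models
def tool():
    o=monitor.get_obs(); T=np.eye(4); T[:3,:3]=R.from_quat(o['ee_rot']).as_matrix(); T[:3,3]=o['position']; return T
def cam(name):
    T=tool(); img,d=eyes.camera(name); i=eyes.camera_info(name)
    W=T@np.array(i['tool_from_camera']) if name=='wrist' else np.linalg.inv(np.array(i['extrinsics']))
    return img,d,np.array(i['intrinsics']),i['k1'],W   # W: cam->world
def cloud(d,K,k1,W):
    v,u=np.mgrid[0:480,0:640]; pts=np.stack([u,v],-1).reshape(-1,1,2).astype(np.float64)
    n=cv2.undistortPoints(pts,K,np.array([k1,0,0,0,0.])).reshape(480,640,2)
    P=np.dstack([n[...,0]*d,n[...,1]*d,d]); return P@W[:3,:3].T+W[:3,3]
def proj(P,K,k1,W):
    Wi=np.linalg.inv(W); return cv2.projectPoints(np.array(P,float).reshape(-1,1,3),cv2.Rodrigues(Wi[:3,:3])[0],Wi[:3,3],K,np.array([k1,0,0,0,0.]))[0].reshape(-1,2)
E
python3 - <<'E'
from h import *
print(monitor.get_obs())
for n in ['scene','side','wrist']:
    img,d,K,k1,W=cam(n); cv2.imwrite(f'pics/{n}0.png',img); print(n,K.tolist(),k1,W.round(3).tolist())
    if n!='wrist':
      for t in ['kit','bracket','petri_1','vial_4','logger_square','logger_oblong','logger_ell','logger_tee']:
        for b in models.boxes_of(n,t):
            if b['confidence']>.2: print(t,round(b['confidence'],2),(W[:3,:3]@b['point']+W[:3,3]).round(3),proj(W[:3,:3]@b['point']+W[:3,3],K,k1,W).round())
E
```

```text
pics
{'clock': 0.0, 'joint_pos': array([-1.16458065,  0.33288632, -0.06466403,  1.46094321,  0.02160662,
        1.34989145, -0.08853673]), 'joint_velocities': array([-7.21611024e-04, -6.15210880e-04, -7.08516303e-05, -1.88281733e-04,
       -5.39012652e-05, -8.58825409e-05, -7.58885621e-04]), 'tau': array([ 6.59323123e-04, -6.25442576e+01,  4.97101061e-02, -3.91612995e+01,
        1.63618522e-02,  9.98524687e-03,  1.15078123e-05]), 'position': array([0.25974242, 0.56806012, 0.23050592]), 'ee_rot': array([ 8.41378971e-01,  5.40445107e-01, -5.79011818e-04,  4.21980222e-04]), 'ft_force': array([-0.36509303, -0.36196022, -0.44572044]), 'torque': array([ 0.04052532,  0.00381453, -0.00077473]), 'grip_width': 1.00039563316541}
scene [[449.63661462936346, 0.0, 317.8093532260168], [0.0, 449.63661462936346, 238.18364054466304], [0.0, 0.0, 1.0]] -0.09755747039954168 [[0.676, -0.492, 0.548, 0.065], [-0.737, -0.468, 0.487, -0.39], [0.017, -0.734, -0.679, 0.699], [0.0, 0.0, 0.0, 1.0]]
kit 0.7 [0.607 0.04  0.023] [[336. 251.]]
bracket 0.63 [ 0.603 -0.149  0.012] [[407. 302.]]
petri_1 0.85 [ 0.364 
[... 644 characters left out ...]
 0.68 [ 0.616 -0.145  0.006] [[391. 329.]]
petri_1 0.66 [ 0.369 -0.207  0.011] [[248. 397.]]
vial_4 0.77 [ 0.743 -0.201  0.031] [[480. 324.]]
logger_square 0.84 [0.421 0.026 0.034] [[248. 274.]]
logger_square 0.56 [ 0.412 -0.072  0.035] [[255. 314.]]
logger_ell 0.63 [0.426 0.149 0.036] [[238. 231.]]
logger_ell 0.38 [0.419 0.027 0.032] [[247. 275.]]
logger_tee 0.92 [0.433 0.26  0.035] [[231. 198.]]
logger_tee 0.61 [0.613 0.04  0.025] [[351. 250.]]
wrist [[373.44027514897687, 0.0, 315.18989853041734], [0.0, 373.44027514897687, 243.1300593345515], [0.0, 0.0, 1.0]] -0.07698910875608538 [[0.417, 0.863, 0.285, 0.188], [0.909, -0.396, -0.13, 0.601], [0.0, 0.313, -0.95, 0.376], [0.0, 0.0, 0.0, 1.0]]
```

View pics/scene0.png

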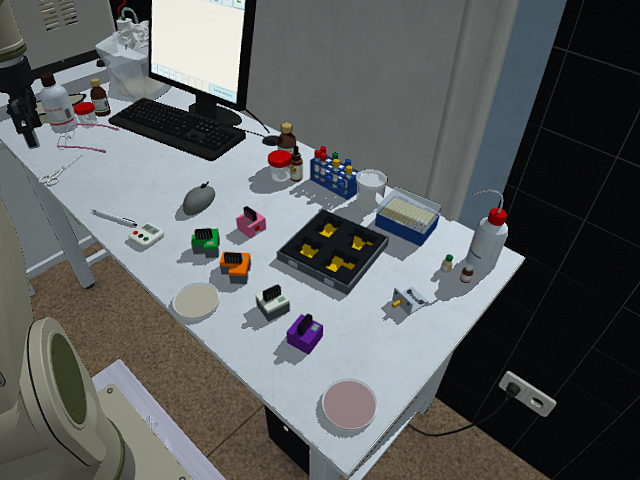

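View pics/side0.png

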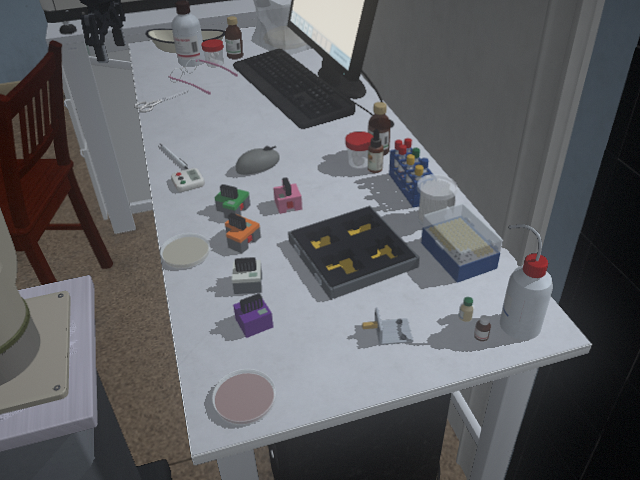

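Three loggers are present: white square at scene (271,301), orange ell (236,264) and green tee (205,240). The pink one at (250,222) and the purple one at (304,333) are square look-alikes and are not meant. I see no blue oblong. I'll move the wrist camera over the work.

Request:
servo_tool(motion=[[1,-0.36,0.38,-0.1,0,0,-24.6],[1,-0.36,0.38,-0.1,0,0,-24.6],[1,-0.36,0.38,-0.1,0,0,-24.6],[1,-0.36,0.38,-0.1,0,0,-24.6],[1,-0.36,0.38,-0.1,0,0,-24.6],[1,-0.36,0.38,-0.1,0,0,-24.6],[1,-0.36,0.38,-0.1,0,0,-24.6],[1,-0.36,0.38,-0.1,0,0,-24.6],[1,-0.36,0.38,-0.1,0,0,-24.6],[1,-0.36,0.38,-0.1,0,0,-24.6],[1,-0.36,0.38,-0.1,0,0,-24.6],[1,-0.36,0.38,-0.1,0,0,-24.6],[1,-0.36,0.38,-0.1,0,0,-24.6],[1,-0.36,0.38,-0.1,0,0,-24.6]])

```text
clock: 2.7
position: [0.4557, 0.0834, 0.3312]
ee_rot: [0.707, 0.708, -0.0, -0.0]
ft_force: [0.6, 0.5, -0.4]
grip_width: 0.995
```

Run:
```python
from h import *
img,d,K,k1,W=cam('wrist'); cv2.imwrite('pics/w1.png',img); np.savez('w1.npz',img=img,d=d,K=K,k1=k1,W=W)
print(tool().round(4).tolist(),W.round(4).tolist())
for t in ['kit','bracket','petri_1','vial_4','logger_square','logger_oblong','logger_ell','logger_tee']:
    for b in models.boxes_of('wrist',t):
        if b['confidence']>.2: print(t,round(b['confidence'],2),(W[:3,:3]@b['point']+W[:3,3]).round(3),proj(W[:3,:3]@b['point']+W[:3,3],K,k1,W).round())
```

```text
[[-0.001, 1.0, -0.0001, 0.4557], [1.0, 0.001, 0.0001, 0.0833], [0.0001, -0.0001, -1.0, 0.3312], [0.0, 0.0, 0.0, 1.0]] [[0.0002, 0.9498, 0.313, 0.3761], [1.0, -0.0003, 0.0005, 0.0829], [0.0006, 0.313, -0.9498, 0.4755], [0.0, 0.0, 0.0, 1.0]]
kit 0.89 [0.613 0.053 0.031] [[293. 307.]]
kit 0.25 [ 0.613 -0.144  0.005] [[155. 298.]]
bracket 0.95 [ 0.615 -0.145  0.009] [[153. 301.]]
petri_1 0.77 [ 0.363 -0.201  0.02 ] [[ 79. 114.]]
logger_square 0.77 [0.419 0.045 0.035] [[282. 159.]]
logger_square 0.72 [0.545 0.244 0.035] [[442. 260.]]
logger_square 0.57 [ 0.407 -0.052  0.038] [[198. 150.]]
logger_oblong 0.6 [0.608 0.058 0.031] [[297. 304.]]
logger_ell 0.72 [0.433 0.166 0.036] [[386. 172.]]
logger_ell 0.7 [ 0.611 -0.146  0.006] [[153. 297.]]
logger_tee 0.56 [0.432 0.265 0.03 ] [[467. 171.]]
```

View pics/w1.png

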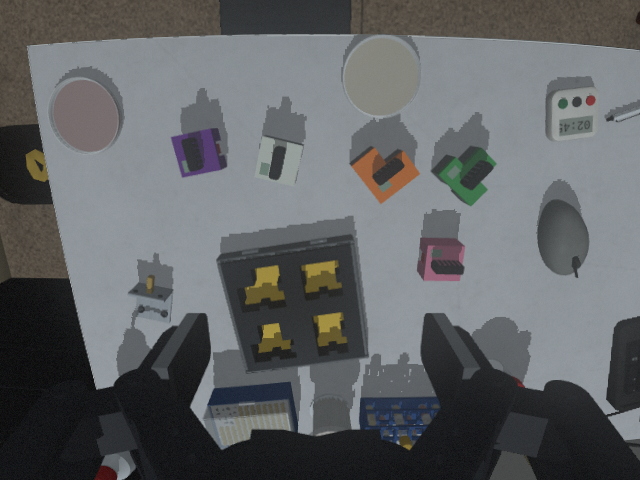

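```bash
cat >> h.py <<'E'
def ortho(img,K,k1,W,c,size,z,px=0.0005):
    # top-down image: column grows with -y(world), row grows with -x : x up, y left
    n=int(size/px); r,cc=np.mgrid[0:n,0:n]
    P=np.stack([c[0]+size/2-r*px,c[1]+size/2-cc*px,np.full(r.shape,z)],-1).reshape(-1,3)
    m=proj(P,K,k1,W).astype(np.float32).reshape(n,n,2)
    return cv2.remap(img,m[...,0],m[...,1],cv2.INTER_LINEAR)
E
python3 - <<'E'
from h import *
f=np.load('w1.npz'); img,K,k1,W=f['img'],f['K'],float(f['k1']),f['W']
r=lambda i:cv2.resize(i,(266,266))
L=[((.418,.045),.09,.034),((.43,.166),.1,.034),((.432,.265),.1,.034)]
row1=np.hstack([r(ortho(img,K,k1,W,c,s,z)) for c,s,z in L])
s,ds,Ks,ks,Ws=cam('scene'); e,de,Ke,ke,We=cam('side')
crop=lambda im,u,v,h=24:r(im[v-h:v+h,u-h:u+h])
row2=np.hstack([crop(s,272,302),crop(e,248,274),crop(s,408,300,28)])
cv2.imwrite('pics/m1.png',np.vstack([row1,row2]))
cv2.imwrite('pics/kit1.png',cv2.resize(ortho(img,K,k1,W,(.61,.045),.26,.028),(600,600)))
E
```

```text
(no output)
```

View pics/m1.png

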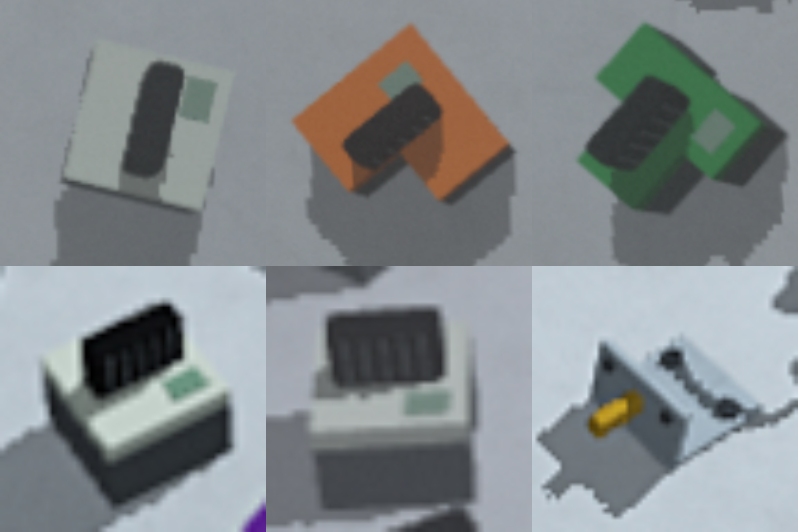

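View pics/kit1.png

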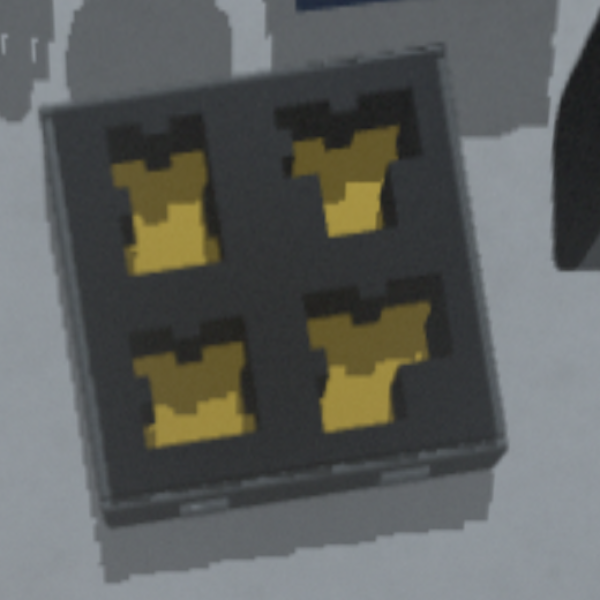

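```bash
cat >> h.py <<'E'
from scipy.optimize import minimize
POLY={'square':[(-24,-24),(24,-24),(24,24),(-24,24)],
 'oblong':[(-31,-20),(31,-20),(31,20),(-31,20)],
 'ell':[(-5,-29),(29,-29),(29,29),(-29,29),(-29,-5),(-5,-5)],
 'tee':[(-28,-14),(0,-14),(0,-29),(28,-29),(28,29),(0,29),(0,14),(-28,14)]}
KEY={'square':((24,0),(0,24)),'oblong':((31,0),(0,20)),'ell':((29,0),(0,29)),'tee':((28,0),(14,29))}
def template(n,cut,px):
    s=160; t=np.zeros((s*4,s*4),np.uint8); f=lambda p:np.round((np.array(p)/1000/px/1+s/2)*4).astype(np.int32)
    cv2.fillPoly(t,[f(POLY[n])],255)
    if cut:
        t=cv2.dilate(t,np.ones((int(2.4e-3/px*4)+1,)*2))
        (a,b),(c,d)=KEY[n]
        cv2.fillPoly(t,[f([(a-4.8,b-6),(a+9,b-6),(a+9,b+6),(a-4.8,b+6)])],0)
        cv2.fillPoly(t,[f([(c-6,d-4.8),(c+6,d-4.8),(c+6,d+9),(c-6,d+9)])],0)
    return cv2.resize(cv2.GaussianBlur(t,(0,0),4),(s,s),interpolation=cv2.INTER_AREA)/255.-.5
def fit(P,n,x0,cut=False,px=0.001):
    """P: world points Nx3; x0=(x,y,yaw deg). returns pose, score"""
    P=P.reshape(-1,3); P=P[np.hypot(P[:,0]-x0[0],P[:,1]-x0[1])<.05]
    z=P[:,2]
    if cut: c=np.where((z>.0225)&(z<.036),-1.,np.where(z<.0205,1.,0.))
    else: c=np.where((z>.029)&(z<.039),1.,np.where(z<.026,-1.,0.))
    # one vote per 1 mm cell
    key=np.round(P[:,:2]/px).astype(int); _,inv,cnt=np.unique(key,axis=0,return_inverse=True,return_counts=True)
    w=c/cnt[inv.ravel()]; t=template(n,cut,px).astype(np.float32)
    def score(q):
        a=np.deg2rad(q[2]); d=P[:,:2]-q[:2]; l=np.c_[d@[np.cos(a),np.sin(a)],d@[-np.sin(a),np.cos(a)]]/px+79.5
        v=cv2.remap(t,l[:,:1].astype(np.float32),l[:,1:].astype(np.float32),cv2.INTER_LINEAR,borderValue=-.5)[:,0]
        return -(v*w).sum()/np.abs(w).sum()
    best=None
    for da in (-8,0,8):
        s=np.array(x0,float)+[0,0,da]
        r=minimize(score,s,method='Nelder-Mead',options=dict(initial_simplex=s+np.array([[0,0,0],[.008,0,0],[0,.008,0],[-.004,-.004,6]]),xatol=1e-4,fatol=1e-5,maxiter=300))
        if best is None or r.fun<best.fun: best=r
    return best.x,-best.fun
E
python3 - <<'E'
from h import *
f=np.load('w1.npz'); d,K,k1,W=f['d'],f['K'],float(f['k1']),f['W']
P=cloud(d,K,k1,W)[d>0]
desk=P[(abs(P[:,0]-.5)<.03)&(abs(P[:,1]-.17)<.02)]; print('desk z',np.percentile(desk[:,2],[5,50,95]))
for n,x in dict(square=(.418,.045,-12),ell=(.43,.166,-45),tee=(.43,.263,-45)).items():
    print(n,*[v.round(4) for v in fit(P,n,x)])
o=lambda u,v:(.61+.13-v*.26/600,.045+.13-u*.26/600,8)
for n,uv in dict(square=(195,380),oblong=(170,190),ell=(370,355),tee=(350,155)).items():
    print('cut',n,o(*uv),*[v.round(4) for v in fit(P,n,o(*uv),True)])
for yy in range(-170,-119,4):
    q=P[(abs(P[:,1]-yy/1000)<.002)&(P[:,0]>.53)&(P[:,0]<.68)&(P[:,2]>.008)]; 
    if len(q): print(yy,len(q),q[:,0].min().round(4),q[q[:,2]>.03][:,0].min().round(4) if (q[:,2]>.03).any() else '',q[:,2].max().round(4))
E
```

```text
desk z [0.00025861 0.00175119 0.00316135]
square [  0.421    0.0393 -13.5399] 0.479
ell [  0.4304   0.1666 -50.9699] 0.4771
tee [  0.4334   0.2702 -40.89  ] 0.4684
cut square (0.5753333333333334, 0.09049999999999998, 8) [0.5752 0.0911 8.5574] 0.4676
cut oblong (0.6576666666666666, 0.10133333333333332, 8) [0.656  0.1039 8.5864] 0.4646
cut ell (0.5861666666666667, 0.014666666666666661, 8) [0.5875 0.0095 8.702 ] 0.456
cut tee (0.6728333333333333, 0.023333333333333317, 8) [ 0.6688  0.0222 10.1703] 0.4548
-170 10 0.6258  0.01
-166 24 0.5896 0.5897 0.0366
-162 43 0.589 0.5892 0.0369
-158 36 0.5892 0.5893 0.0364
-154 43 0.5895 0.5909 0.0379
-150 36 0.5917 0.5927 0.0385
-146 27 0.5931 0.5931 0.0388
-142 43 0.5742 0.594 0.0381
-138 109 0.5699 0.5946 0.0376
-134 82 0.5707 0.5955 0.0382
-130 51 0.5958 0.597 0.0369
-126 38 0.5963 0.5964 0.0385
-122 41 0.5968 0.5971 0.0373
```

Request:
servo_tool(motion=[[0.6,-0.044,-0.035,0.18,0,0,13.5],[0.6,-0.044,-0.035,0.18,0,0,13.5],[0.6,-0.044,-0.035,0.18,0,0,13.5],[0.6,-0.044,-0.035,0.18,0,0,13.5],[0.6,-0.044,-0.035,0.18,0,0,13.5],[0.6,-0.044,-0.035,0.18,0,0,13.5],[0.6,-0.044,-0.035,0.18,0,0,13.5]])

```text
clock: 4.12
position: [0.422, 0.0396, 0.1528]
ee_rot: [0.785, 0.62, 0.001, 0.0]
ft_force: [0.3, -0.9, 0.3]
grip_width: 0.594
```

```bash
cat >> h.py <<'E'
def yaw(T=None):
    T=tool() if T is None else T; return np.rad2deg(np.arctan2(T[1,1],T[0,1]))
def go(x,y,z,a):
    "shift/turn in tool axes to reach TCP x,y,z with tool-y yaw a (deg), tool down"
    T=tool(); d=T[:3,:3].T@(np.array([x,y,z])-T[:3,3]); t=np.deg2rad(a)
    G=np.array([[-np.sin(t),np.cos(t),0],[np.cos(t),np.sin(t),0],[0,0,-1]]).T.copy()
    G=np.array([[-np.sin(t),np.cos(t),0],[np.cos(t),np.sin(t),0],[0,0,-1.]]); G=G.T
    rv=R.from_matrix(T[:3,:3].T@G).as_rotvec(degrees=True)
    print('go',(x,y,z,round(a,2)),'->',d.round(4).tolist(),rv.round(2).tolist())
def look(n,x0,cut=False):
    img,d,K,k1,W=cam('wrist'); P=cloud(d,K,k1,W)[d>0]; q,s=fit(P,n,x0,cut); T=tool()
    dd=T[:3,:3].T@np.array([q[0]-T[0,3],q[1]-T[1,3],0]); print(n,'cut' if cut else '',q.round(4),'score',round(s,4),'in tool',dd[:2].round(4),'rz',round(yaw(T)-q[2],2)); return img,P,q
def st():
    o=monitor.get_obs(); print('t',round(o['clock'],2),'pos',np.round(o['position'],4),'yaw',yaw().round(2),'q',np.round(o['joint_pos'],2),'F',np.round(o['ft_force'],1),'g',round(o['grip_width'],3))
E
python3 - <<'E'
from h import *
st(); img,P,q=look('square',(.421,.039,-13.5)); cv2.imwrite('pics/sq.png',img); go(q[0],q[1],.037,q[2])
c=P[(abs(P[:,0]-q[0])<.05)&(abs(P[:,1]-q[1])<.05)]; print('desk',np.median(c[c[:,2]<.01][:,2]),'top',np.median(c[(c[:,2]>.03)&(c[:,2]<.04)][:,2]),'handle',np.percentile(c[:,2],99))
E
```

```text
t 4.12 pos [0.422  0.0396 0.1528] yaw -13.43 q [-0.56 -0.07  0.35  2.08  0.03  1.13  1.11] F [ 0.3 -0.9  0.3] g 0.594Traceback (most recent call last):
  File "<stdin>", line 2, in <module>
  File "h.py", line 66, in look
    img,d,K,k1,W=cam('wrist'); P=cloud(d,K,k1,W)[d>0]; q,s=fit(P,n,x0,cut); T=tool()
                                                           ~~~^^^^^^^^^^^^
  File "h.py", line 53, in fit
    r=minimize(score,s,method='Nelder-Mead',options=dict(initial_simplex=s+np.array([[0,0,0],[.008,0,0],[0,.008,0],[-.004,-.004,6]]),xatol=1e-4,fatol=1e-5,maxiter=300))
    res = _minimize_neldermead(fun, x0, args, callback, bounds=bounds,
                               **options)
    fsim[k] = func(sim[k])
              ~~~~^^^^^^^^
    fx = function(np.copy(x), *(wrapper_args + args))
  File "h.py", line 48, in score
    v=cv2.remap(t,l[:,:1].astype(np.float32),l[:,1:].astype(np.float32),cv2.INTER_LINEAR,borderValue=-.5)[:,0]
      ~~~~~~~~~^^^^^^^^^^^^^^^^^^^^^^^^^^^^^^^^^^^^^^^^^^^^^^^^^^^^^^^^^^^^^^^^^^^^^^^^^^^^^^^^^^^^^^^^^^
cv2.error: OpenCV(4.12.0) /io/opencv/modules/imgproc/src/imgwarp.cpp:1713: error: (-215:Assertion failed) dst.cols < SHRT_MAX && dst.rows < SHRT_MAX && src.cols < SHRT_MAX && src.rows < SHRT_MAX in function 'remap'
```

Too many points for remap, so I'll use scipy's map_coordinates instead.

```bash
python3 - <<'E'
s=open('h.py').read()
s=s.replace("v=cv2.remap(t,l[:,:1].astype(np.float32),l[:,1:].astype(np.float32),cv2.INTER_LINEAR,borderValue=-.5)[:,0]","v=map_coordinates(t,l[:,::-1].T,order=1,cval=-.5)")
s=s.replace("from scipy.optimize","from scipy.ndimage import map_coordinates\nfrom scipy.optimize")
open('h.py','w').write(s)
E
python3 - <<'E'
from h import *
st(); img,P,q=look('square',(.421,.039,-13.5)); cv2.imwrite('pics/sq.png',img); go(q[0],q[1],.037,q[2])
c=P[(abs(P[:,0]-q[0])<.05)&(abs(P[:,1]-q[1])<.05)]; print('desk',np.median(c[c[:,2]<.01][:,2]),'top',np.median(c[(c[:,2]>.03)&(c[:,2]<.04)][:,2]),'handle',np.percentile(c[:,2],99))
E
```

```text
t 4.17 pos [0.4217 0.0395 0.1524] yaw -13.44 q [-0.56 -0.07  0.35  2.08  0.03  1.13  1.11] F [ 0.1 -0.4 -0.5] g 0.601
square  [  0.4218   0.0397 -13.5587] score 0.483 in tool [0.0004 0.0003] rz 0.11
go (np.float64(0.42176340228529974), np.float64(0.03967798550169644), 0.037, np.float64(-13.56)) -> [0.0003, 0.0001, 0.1151] [0.07, -0.05, 0.11]
desk 0.001708400738634125 top 0.03571950761593509 handle 0.246886434647131
```

View pics/sq.png

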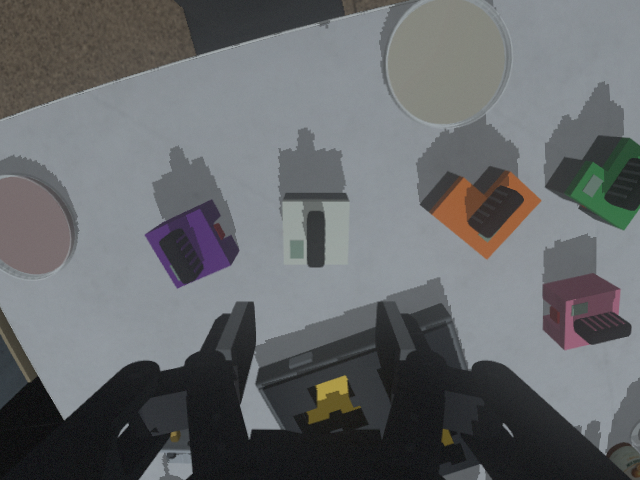

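Request:
servo_tool(motion=[[0.6,0.0,0.0,0.05,0,0,0],[0.6,0.0,0.0,0.1,0,0,0],[0.6,0.0,0.0,0.115,0,0,0],[0.6,0.0,0.0,0.115,0,0,0],[0.0,0.0,0.0,0.115,0,0,0],[0.0,0.0,0.0,0.115,0,0,0],[0.0,0.0,0.0,0.115,0,0,0],[0.0,0.0,0.0,0.115,0,0,0],[0.0,0.0,0.0,0.115,0,0,0],[0.0,0.0,0.0,0.115,0,0,0],[0,0,0,0.055,0,0,0],[0,0,0,0.025,0,0,0],[0,0,0,0.025,0,0,0]], grip_force=60)

```text
clock: 5.85
position: [0.4222, 0.0394, 0.1285]
ee_rot: [0.785, 0.619, 0.002, 0.001]
ft_force: [0.2, 0.1, -1.8]
grip_width: 0.124
```

Run:
```python
from h import *
st()
# bracket (w1 estimate): nose tip and axis
N=np.array([.5697,-.1385]); b=-11.3
t=np.deg2rad(b); u=np.array([np.cos(t),np.sin(t)])
p=N-u*(.024+.04); go(p[0],p[1],.125,b)
p=N-u*(.024+.020); print(p);
```

```text
t 5.85 pos [0.4222 0.0394 0.1285] yaw -13.47 q [-0.57 -0.04  0.37  2.11  0.02  1.07  1.12] F [ 0.2  0.1 -1.8] g 0.124
go (np.float64(0.5069406618530168), np.float64(-0.12595944676847887), 0.125, -11.3) -> [-0.1411, 0.1209, 0.0035] [0.22, -0.17, -2.17]
[ 0.52655296 -0.12987837]
```

Request:
servo_tool(motion=[[0,-0.141,0.121,0.003,0.2,-0.2,-2.2],[0,-0.141,0.121,0.003,0.2,-0.2,-2.2],[0,-0.141,0.121,0.003,0.2,-0.2,-2.2],[0,-0.141,0.121,0.003,0.2,-0.2,-2.2],[0,-0.141,0.121,0.003,0.2,-0.2,-2.2],[0,-0.141,0.121,0.003,0.2,-0.2,-2.2],[0,-0.141,0.121,0.003,0.2,-0.2,-2.2]])

```text
clock: 6.72
position: [0.5055, -0.1251, 0.1233]
ee_rot: [0.773, 0.635, -0.002, -0.001]
ft_force: [-0.4, -0.4, -0.7]
grip_width: 0.126
```

Run:
```python
from h import *
st()
img,d,K,k1,W=cam('wrist'); P=cloud(d,K,k1,W); m=d>0
cv2.imwrite('pics/n1.png',img)
hsv=cv2.cvtColor(img,cv2.COLOR_BGR2HSV)
s,ds,Ks,ks,Ws=cam('scene'); Q=cloud(ds,Ks,ks,Ws); hs=cv2.cvtColor(s,cv2.COLOR_BGR2HSV)
for nm,P_,h_,d_ in (('wrist',P,hsv,d),('scene',Q,hs,ds)):
    b=(d_>0)&(h_[...,0]>15)&(h_[...,0]<32)&(h_[...,1]>130)&(np.hypot(P_[...,0]-.58,P_[...,1]+.14)<.04)
    p=P_[b]; print(nm,b.sum(), p.min(0).round(4) if len(p) else '',p.max(0).round(4) if len(p) else '')
    if len(p):
        f=np.array([np.cos(np.deg2rad(-11.3)),np.sin(np.deg2rad(-11.3))]); print(' along',np.percentile(p[:,:2]@f,[1,99]).round(4),'lat',np.percentile(p[:,:2]@[-f[1],f[0]],[2,50,98]).round(4),'nose guess',np.array([.5697,-.1385])@f,np.array([.5697,-.1385])@[-f[1],f[0]])
```

```text
t 6.72 pos [ 0.5055 -0.1251  0.1233] yaw -11.17 q [-0.35  0.21  0.57  1.89 -0.12  1.08  1.64] F [-0.4 -0.4 -0.7] g 0.126
wrist 0  
scene 56 [ 0.57   -0.1452  0.0172] [ 0.5948 -0.1349  0.0285]
 along [0.5861 0.6099] lat [-0.0272 -0.0248 -0.0201] nose guess 0.5857947119515942 -0.024184611833743576
```

View pics/n1.png

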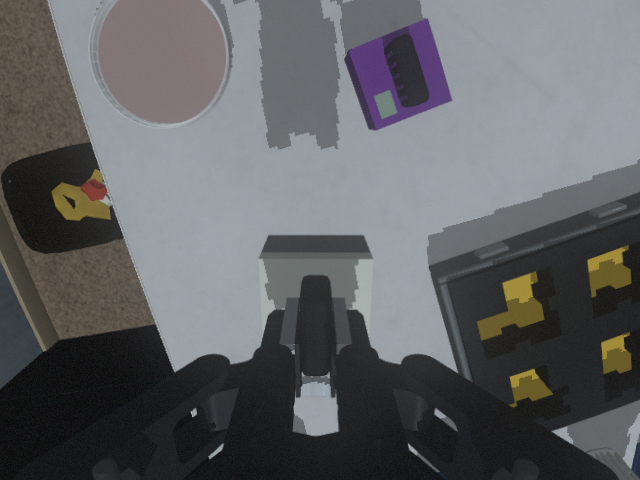

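```bash
cat >> h.py <<'E'
NOSE=np.array([.5699,-.1388]); BY=-11.3
def nosepose(n,side,gap,z,dl=0.,lat=0.):
    """go to TCP pose where key face of logger is gap (m) from nose tip; dl= handle offset"""
    (a,b)=KEY[n][1 if side else 0]; t=np.deg2rad(BY); u=np.array([np.cos(t),np.sin(t)]); v=np.array([-u[1],u[0]])
    if side: p=NOSE-u*(b/1000+gap)+v*(a/1000+lat); yw=BY-90
    else: p=NOSE-u*(a/1000+gap)+v*lat; yw=BY
    go(p[0],p[1],z,yw)
E
python3 -c "
from h import *
nosepose('square',0,.015,.044)"
```

```text
go (np.float64(0.531656028316682), np.float64(-0.13115810037454181), 0.044, -11.3) -> [-0.0002, 0.0269, 0.0793] [-0.19, 0.16, 0.1]
```

Request:
servo_tool(motion=[[0,0,0.027,0.04,0,0,0],[0,0,0.027,0.079,0,0,0],[0,0,0.027,0.079,0,0,0],[0,0,0.034,0.079,0,0,0],[0,0,0.04,0.079,0,0,0],[0,0,0.042,0.079,0,0,0],[0,0,0.044,0.079,0,0,0],[0,0,0.045,0.079,0,0,0],[0,0,0.046,0.079,0,0,0],[0,0,0.047,0.079,0,0,0],[0,0,0.048,0.079,0,0,0],[0,0,0.048,0.079,0,0,0]])

```text
clock: 8.32
position: [0.5521, -0.1358, 0.0439]
ee_rot: [0.773, 0.634, -0.003, -0.001]
ft_force: [-2.8, 0.3, -1.0]
grip_width: 0.124
```

Run:
```python
from h import *
st()
for n,c in (('scene',(405,302)),('side',(370,325))):
    s=cam(n)[0]; u,v=c; globals()[n]=cv2.resize(s[v-35:v+35,u-40:u+40],(400,350),interpolation=cv2.INTER_CUBIC)
cv2.imwrite('pics/n2.png',np.hstack([scene,side]))
```

```text
t 8.32 pos [ 0.5521 -0.1358  0.0439] yaw -11.27 q [-0.28  0.43  0.53  1.83 -0.26  0.96  1.74] F [-2.8  0.3 -1. ] g 0.124
```

View pics/n2.png

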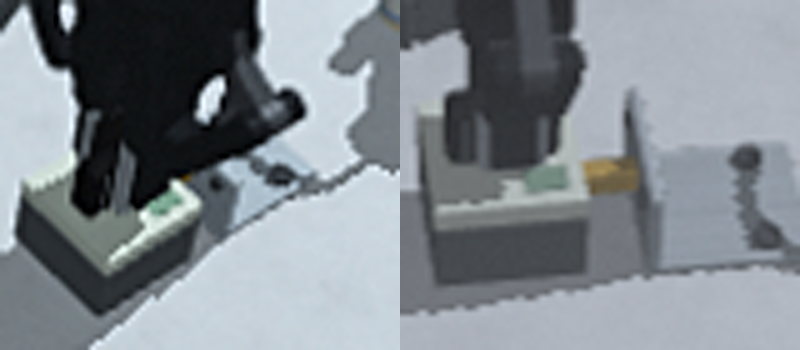

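Nose is in the slot with the key resisting at 2.8 N, so I keep advancing until it stops hard.

Request:
servo_tool(motion=[[0,0,0.001,0,0,0,0],[0,0,0.001,0,0,0,0],[0,0,0.002,0,0,0,0],[0,0,0.002,0,0,0,0],[0,0,0.003,0,0,0,0],[0,0,0.003,0,0,0,0]])

```text
clock: 9.18
position: [0.5554, -0.1364, 0.044]
ee_rot: [0.773, 0.634, -0.002, -0.0]
ft_force: [-2.7, -0.3, -3.2]
grip_width: 0.125
```

```bash
python3 -c "
from h import *
st()"
```

```text
t 9.18 pos [ 0.5554 -0.1364  0.044 ] yaw -11.27 q [-0.28  0.44  0.53  1.82 -0.26  0.96  1.74] F [-2.7 -0.3 -3.2] g 0.125
```

Request:
servo_tool(motion=[[0,0,0.001,0,0,0,0],[0,0,0.001,0,0,0,0],[0,0,0.0015,0,0,0,0],[0,0,0.002,0,0,0,0],[0,0,0.002,0,0,0,0]])

```text
clock: 9.8
position: [0.5561, -0.1366, 0.044]
ee_rot: [0.773, 0.634, -0.003, -0.001]
ft_force: [-9.3, 1.9, 4.1]
grip_width: 0.119
```

Request:
servo_tool(motion=[[0,0,-0.02,0,0,0,0],[0,0,-0.04,0,0,0,0],[0,0,-0.04,0,0,0,20],[0,0,-0.04,0,0,0,30],[0,0,-0.04,0,0,0,40],[0,0,-0.04,0,0,0,50],[0,0,-0.04,0,0,0,60],[0,0,-0.04,0,0,0,70],[0,0,-0.04,0,0,0,80],[0,0,-0.04,0,0,0,90],[0,0,-0.04,0,0,0,90],[0,0,-0.04,0,0,0,90]])

```text
clock: 11.3
position: [0.5191, -0.129, 0.0447]
ee_rot: [0.995, -0.098, -0.001, 0.002]
ft_force: [0.4, -0.3, -1.7]
grip_width: 0.125
```

```bash
sed -i 's/^NOSE=.*;/NOSE=np.array([.5719,-.1392]);/' h.py; python3 -c "
from h import *
st()
nosepose('square',1,.010,.044);nosepose('square',1,-.007,.044)"
```

```text
t 11.3 pos [ 0.5191 -0.129   0.0447] yaw -101.2 q [-0.57  0.44  0.87  1.93 -0.41  0.95  0.3 ] F [ 0.4 -0.3 -1.7] g 0.125
go (np.float64(0.5385591016094151), np.float64(-0.1325378310957544), 0.044, -101.3) -> [0.0198, -0.0004, 0.0006] [0.21, 0.09, 0.1]
go (np.float64(0.5552295508047076), np.float64(-0.1358689155478772), 0.044, -101.3) -> [0.0368, -0.0003, 0.0006] [0.21, 0.09, 0.1]
```

Request:
servo_tool(motion=[[0,0.01,0,0,0,0,0],[0,0.02,0,0,0,0,0],[0,0.026,0,0,0,0,0],[0,0.03,0,0,0,0,0],[0,0.032,0,0,0,0,0],[0,0.034,0,0,0,0,0],[0,0.035,0,0,0,0,0],[0,0.036,0,0,0,0,0],[0,0.037,0,0,0,0,0],[0,0.037,0,0,0,0,0]])

```text
clock: 12.55
position: [0.5543, -0.1363, 0.044]
ee_rot: [0.995, -0.098, -0.002, 0.002]
ft_force: [-2.7, -0.1, -2.5]
grip_width: 0.123
```

Request:
servo_tool(motion=[[0,0.001,0,0,0,0,0],[0,0.0015,0,0,0,0,0],[0,0.0015,0,0,0,0,0]])

```text
clock: 12.92
position: [0.5545, -0.1364, 0.0439]
ee_rot: [0.995, -0.098, -0.003, 0.001]
ft_force: [-9.2, 1.4, 4.2]
grip_width: 0.122
```

Both keys of the square hit a hard stop (force jumped from 2.7 to 9 N). Next I back off, lift and turn towards the kit.

Request:
servo_tool(motion=[[0,-0.03,0,0,0,0,0],[0,-0.04,0,-0.05,0,0,0],[0,-0.04,0,-0.11,0,0,-10],[0,-0.04,0,-0.11,0,0,-20],[0,-0.04,0,-0.11,0,0,-30],[0,-0.04,0,-0.11,0,0,-40],[0,-0.04,0,-0.11,0,0,-50],[0,-0.04,0,-0.11,0,0,-60],[0,-0.04,0,-0.11,0,0,-70],[0,-0.04,0,-0.11,0,0,-80],[0,-0.04,0,-0.11,0,0,-90],[0,-0.04,0,-0.11,0,0,-100],[0,-0.04,0,-0.11,0,0,-110],[0,-0.04,0,-0.11,0,0,-110]])

```text
clock: 14.68
position: [0.5177, -0.1285, 0.1547]
ee_rot: [0.652, 0.758, -0.002, -0.0]
ft_force: [-0.1, 0.3, -0.9]
grip_width: 0.123
```

```bash
sed -i 's/^NOSE=.*;/NOSE=np.array([.5703,-.1389]);/' h.py; python3 -c "
from h import *
st(); go(.486,.078,.16,8.6)"
```

```text
t 14.68 pos [ 0.5177 -0.1285  0.1547] yaw 8.66 q [-0.43  0.21  0.67  1.83 -0.14  1.15  2.  ] F [-0.1  0.3 -0.9] g 0.123
go (0.486, 0.078, 0.16, 8.6) -> [0.2089, -0.0003, -0.0057] [-0.15, 0.11, 0.06]
```

Request:
servo_tool(motion=[[0,0.209,0,-0.006,0,0,0],[0,0.209,0,-0.006,0,0,0],[0,0.209,0,-0.006,0,0,0],[0,0.209,0,-0.006,0,0,0],[0,0.209,0,-0.006,0,0,0],[0,0.209,0,-0.006,0,0,0],[0,0.209,0,-0.006,0,0,0],[0,0.209,0,-0.006,0,0,0]])

```text
clock: 15.68
position: [0.4855, 0.0773, 0.1598]
ee_rot: [0.652, 0.758, -0.002, -0.001]
ft_force: [0.8, 0.6, -1.8]
grip_width: 0.123
```

```bash
cat >> h.py <<'E'
def inhand(n,cutx0,save=None):
    st(); img,P,q=look(n,cutx0,True); T=tool()
    if save: cv2.imwrite(save,img)
    # loose in-hand fit: shift heights so that logger underside is at 0
    L=P-T[:3,3]; L=L@T[:3,:3]               # tool coords
    top=L[(abs(L[:,2])<.012)&(np.abs(L[:,0])<.03)&(np.abs(L[:,1])<.035)&(L[:,1]<-.008)]
    zt=np.median(top[:,2]); print('top of in-hand logger, tool z',round(zt,4))
    H=np.c_[L[:,1],L[:,0],zt-L[:,2]+.034]   # logger x=tool y, logger y=tool x
    hq,s=fit(H,n,(0,0,0)); print('in hand (logger origin along tool y, tool x, yaw)',hq.round(4),'score',round(s,4))
    # want: measured logger pose -> measured cutout pose
    a=q[2]-hq[2]; t=np.deg2rad(a); c,sn=np.cos(t),np.sin(t)
    p=q[:2]-np.array([c*hq[0]-sn*hq[1],sn*hq[0]+c*hq[1]]); print('TCP target',p.round(4),round(a,2))
    for z in (.075,.045): go(p[0],p[1],z,a)
    return img,P,q,hq
E
python3 - <<'E'
from h import *
img,P,q,hq=inhand('square',(.5752,.0911,8.6),'pics/k1.png')
k=P[(P[:,2]>.02)&(P[:,2]<.036)&(abs(P[:,0]-q[0])<.06)&(abs(P[:,1]-q[1])<.06)]; print('foam top z',np.median(k[:,2]))
E
```

```text
t 15.68 pos [0.4855 0.0773 0.1598] yaw 8.61 q [-0.74  0.09  0.52  1.92 -0.05  1.15  1.52] F [ 0.8  0.6 -1.8] g 0.123
square cut [0.5752 0.0911 0.6   ] score 0.5 in tool [-0.0001  0.0908] rz 8.04
top of in-hand logger, tool z 0.0017
in hand (logger origin along tool y, tool x, yaw) [ 0.0002 -0.0008 -0.0815] score 0.3133
TCP target [0.575  0.0919] 0.68
go (np.float64(0.5749657416489984), np.float64(0.0918795496142332), 0.075, np.float64(0.68)) -> [0.0009, 0.091, 0.0844] [-0.25, 0.13, 7.96]
go (np.float64(0.5749657416489984), np.float64(0.0918795496142332), 0.045, np.float64(0.68)) -> [0.001, 0.0912, 0.1144] [-0.25, 0.13, 7.96]
foam top z 0.029026686226325593
```

View pics/k1.png

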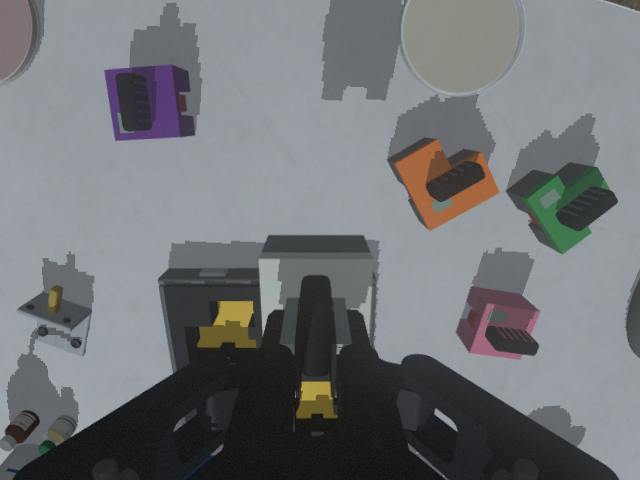

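The cutout is hidden under the held logger, so I'll move past it, which puts it in the upper half of the picture.

Request:
servo_tool(motion=[[0,0,0.06,-0.01,0,0,0],[0,0,0.12,-0.01,0,0,0],[0,0,0.18,-0.01,0,0,0],[0,0,0.18,-0.01,0,0,0],[0,0,0.18,-0.01,0,0,0],[0,0,0.18,-0.01,0,0,0]])

```text
clock: 16.48
position: [0.6626, 0.1051, 0.17]
ee_rot: [0.651, 0.759, -0.002, -0.001]
ft_force: [-0.2, 0.4, -1.2]
grip_width: 0.126
```

Run:
```python
from h import *
img,P,q,hq=inhand('square',(.5752,.0911,8.6),'pics/k2.png')
k=P[(P[:,2]>.02)&(P[:,2]<.036)&(abs(P[:,0]-q[0])<.06)&(abs(P[:,1]-q[1])<.06)]; print('foam top z',np.median(k[:,2]))
for n,x in dict(ell=(.5875,.0095,8.6),oblong=(.656,.1039,8.6),tee=(.6688,.0222,8.6)).items(): print(n,*[v.round(4) for v in fit(P,n,x,True)])
```

```text
t 16.48 pos [0.6626 0.1051 0.17  ] yaw 8.69 q [-0.6   0.51  0.53  1.43 -0.26  1.28  1.67] F [-0.2  0.4 -1.2] g 0.126
square cut [0.5741 0.0907 9.2051] score 0.471 in tool [-0.001  -0.0898] rz -0.49
top of in-hand logger, tool z 0.002
in hand (logger origin along tool y, tool x, yaw) [ 0.     -0.0008 -0.1928] score 0.3006
TCP target [0.574  0.0915] 9.4
go (np.float64(0.5739590510763825), np.float64(0.09150154063123252), 0.075, np.float64(9.4)) -> [-0.0002, -0.0895, 0.0955] [-0.19, 0.05, -0.69]
go (np.float64(0.5739590510763825), np.float64(0.09150154063123252), 0.045, np.float64(9.4)) -> [-0.0001, -0.0894, 0.1255] [-0.19, 0.05, -0.69]
foam top z 0.029417937373460767
ell [0.5869 0.009  8.9245] 0.4667
oblong [0.657  0.1043 9.602 ] 0.4817
tee [0.6686 0.0222 9.3997] 0.4708
```

Request:
servo_tool(motion=[[0,0,-0.06,0,0,0,-0.3],[0,0,-0.0895,0.05,0,0,-0.3],[0,0,-0.0895,0.0955,0,0,-0.3],[0,0,-0.0895,0.0955,0,0,-0.3],[0,0,-0.0895,0.0955,0,0,-0.3],[0,0,-0.0895,0.0955,0,0,-0.3]])

```text
clock: 17.27
position: [0.5759, 0.0919, 0.0761]
ee_rot: [0.649, 0.761, -0.001, 0.0]
ft_force: [0.4, -0.0, -1.0]
grip_width: 0.12
```

Run:
```python
from h import *
st(); go(.574,.0915,.066,9.0)
```

```text
t 17.27 pos [0.5759 0.0919 0.0761] yaw 9.02 q [-0.67  0.41  0.52  1.77 -0.23  1.02  1.67] F [ 0.4 -0.  -1. ] g 0.12
go (0.574, 0.0915, 0.066, 9.0) -> [-0.0001, -0.002, 0.0101] [-0.06, 0.08, 0.02]
```

Request:
servo_tool(motion=[[0,0,-0.002,0.005,0,0,0],[0,0,-0.002,0.01,0,0,0],[0,0,-0.002,0.01,0,0,0],[0,0,-0.002,0.01,0,0,0]])

```text
clock: 17.77
position: [0.5732, 0.0916, 0.0648]
ee_rot: [0.649, 0.761, -0.002, -0.0]
ft_force: [-0.6, 0.9, 6.1]
grip_width: 0.122
```

Run:
```python
from h import *
st(); go(.574,.0915,.058,9.0)
```

```text
t 17.77 pos [0.5732 0.0916 0.0648] yaw 9.03 q [-0.66  0.42  0.52  1.78 -0.24  1.    1.68] F [-0.6  0.9  6.1] g 0.122
go (0.574, 0.0915, 0.058, 9.0) -> [-0.0002, 0.0008, 0.0067] [-0.17, 0.08, 0.03]
```

Request:
servo_tool(motion=[[0,0,0.0008,0.0,0,0,0],[0,0,0.0008,0.001,0,0,0],[0,0,0.0008,0.002,0,0,0],[0,0,0.0008,0.003,0,0,0]])

```text
clock: 18.27
position: [0.5754, 0.0919, 0.0633]
ee_rot: [0.649, 0.761, -0.0, 0.0]
ft_force: [-0.5, 1.0, 19.6]
grip_width: 0.126
```

Run:
```python
from h import *
st(); go(.574,.0915,.058,9.0)
```

```text
t 18.27 pos [0.5754 0.0919 0.0633] yaw 9.03 q [-0.66  0.43  0.52  1.78 -0.24  1.    1.68] F [-0.5  1.  19.6] g 0.126
go (0.574, 0.0915, 0.058, 9.0) -> [-0.0002, -0.0014, 0.0053] [0.01, 0.05, 0.03]
```

Request:
servo_tool(motion=[[0,0,0,-0.006,0,0,0],[0,0,0,-0.01,0,0,0],[0,0,0,-0.01,0,0,0],[0,0,0,-0.01,0,0,0]])

```text
clock: 18.77
position: [0.573, 0.0914, 0.0706]
ee_rot: [0.649, 0.761, -0.003, -0.001]
ft_force: [-0.3, -0.2, -1.3]
grip_width: 0.127
```

Run:
```python
from h import *
for i in range(2):
    for n,c in (('scene',(330,262)),('side',(330,235))):
        s=cam(n)[0]; st(); u,v=c; globals()[n]=cv2.resize(s[v-45:v+45,u-45:u+45],(400,400),interpolation=cv2.INTER_CUBIC)
cv2.imwrite('pics/i1.png',np.hstack([scene,side]))
```

```text
t 18.82 pos [0.573  0.0914 0.0706] yaw 9.03 q [-0.67  0.41  0.52  1.78 -0.24  1.02  1.68] F [-0.1  0.3 -1.3] g 0.12
t 18.88 pos [0.573  0.0915 0.0706] yaw 9.04 q [-0.67  0.41  0.52  1.78 -0.24  1.02  1.68] F [-0.   0.2 -1.5] g 0.125
t 18.93 pos [0.573  0.0914 0.0707] yaw 9.03 q [-0.67  0.41  0.52  1.78 -0.24  1.02  1.68] F [ 0.5  0.3 -1.5] g 0.122
t 18.98 pos [0.5731 0.0914 0.0707] yaw 9.03 q [-0.67  0.41  0.52  1.78 -0.24  1.02  1.68] F [-0.   0.2 -2.2] g 0.125
```

View pics/i1.png

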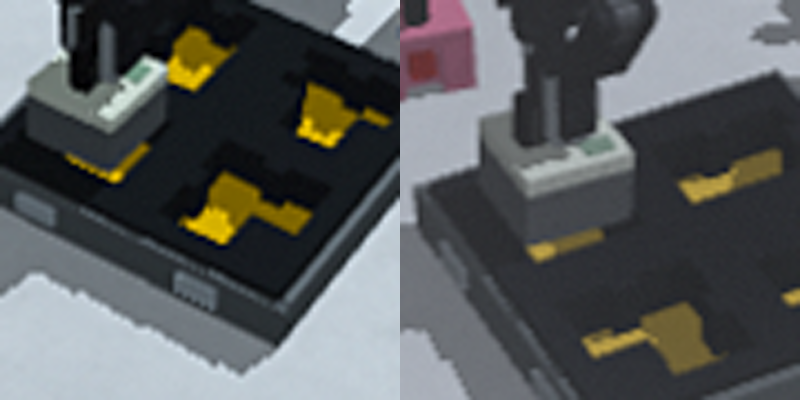

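Request:
servo_tool(motion=[[0,0,0.001,0.003,0,0,0],[0,0,0.001,0.003,0,0,0],[0,0,0.001,0.003,0,0,0]])

```text
clock: 19.35
position: [0.5742, 0.0916, 0.0679]
ee_rot: [0.649, 0.761, -0.002, -0.001]
ft_force: [0.1, -0.1, -1.0]
grip_width: 0.128
```

Run:
```python
from h import *
st(); 
img,d,K,k1,W=cam('wrist'); P=cloud(d,K,k1,W)[d>0]; T=tool()
L=(P-T[:3,3])@T[:3,:3]
top=L[(abs(L[:,2])<.012)&(np.abs(L[:,0])<.022)&(L[:,1]>-.024)&(L[:,1]<-.012)]; print('in-hand top tool z',np.median(top[:,2]))
H=np.c_[L[:,1],L[:,0],np.median(top[:,2])-L[:,2]+.034]; print(fit(H,'square',(0,0,0)))
o=monitor.get_obs(); print(o['torque'],(R.from_quat(o['ee_rot']).as_matrix()[:,2]).round(4)); go(.574,.0915,.058,9.0)
```

```text
t 19.35 pos [0.5742 0.0916 0.0679] yaw 9.03 q [-0.66  0.42  0.52  1.78 -0.24  1.01  1.68] F [ 0.1 -0.1 -1. ] g 0.128
in-hand top tool z 0.0005427852218057918
(array([-0.00192842, -0.00063546, -0.48265504]), np.float64(0.48072782975462464))
[-0.0067386  -0.02058063 -0.04054   ] [-0.0042 -0.0026 -1.    ]
go (0.574, 0.0915, 0.058, 9.0) -> [-0.0, -0.0002, 0.0099] [-0.26, 0.11, 0.03]
```

```bash
cat >> h.py <<'E'
def held(n,yr=(-.024,-.012),P=None):
    if P is None: _,d,K,k1,W=cam('wrist'); P=cloud(d,K,k1,W)[d>0]
    T=tool(); L=(P-T[:3,3])@T[:3,:3]
    t=L[(abs(L[:,2])<.012)&(np.abs(L[:,0])<.022)&(L[:,1]>yr[0])&(L[:,1]<yr[1])]; zt=np.median(t[:,2]); t=t[abs(t[:,2]-zt)<.003]
    A=np.c_[t[:,:2],np.ones(len(t))]; c=np.linalg.lstsq(A,t[:,2],rcond=None)[0]
    print('held top tool z',zt.round(4),'slopes deg x,y',np.rad2deg(c[:2]).round(2),'at 0',c[2].round(4),len(t))
    z=L[:,2]-L[:,:2]@c[:2]
    for w in (0,.001,-.001):
        H=np.c_[L[:,1],L[:,0],c[2]+w-z+.034]; q,s=fit(H,n,(0,0,0)); print(' in hand',q.round(4),round(s,3))
    return q
E
python3 -c "
from h import *
held('square')"
```

```text
held top tool z 0.0005 slopes deg x,y [-0.07  2.5 ] at 0 0.0014 2329
 in hand [-0.0019 -0.0007 -0.4845] 0.481
 in hand [-0.002  -0.0007 -0.4482] 0.481
 in hand [-0.0018 -0.0007 -0.5058] 0.481
```

Request:
servo_tool(motion=[[0,0,0.0017,0,-2.5,0,-0.5],[0,0,0.0017,0,-2.5,0,-0.5],[0,0,0.0017,0,-2.5,0,-0.5]])

```text
clock: 19.82
position: [0.5759, 0.092, 0.0681]
ee_rot: [0.646, 0.763, 0.014, 0.013]
ft_force: [-0.6, 0.6, -2.0]
grip_width: 0.127
```

```bash
python3 -c "
from h import *
st(); held('square'); go(.5759,.0917,.068,9.5)"
```

```text
t 19.82 pos [0.5759 0.092  0.0681] yaw 9.54 q [-0.67  0.39  0.52  1.81 -0.23  0.96  1.68] F [-0.6  0.6 -2. ] g 0.127
held top tool z 0.0005 slopes deg x,y [-0.12  2.24] at 0 0.0013 2340
 in hand [-0.002  -0.0006 -0.4258] 0.47
 in hand [-0.0021 -0.0006 -0.4312] 0.47
 in hand [-0.0019 -0.0006 -0.4771] 0.47
go (0.5759, 0.0917, 0.068, 9.5) -> [-0.0003, -0.0001, 0.0] [2.22, 0.11, 0.03]
```

Position is good. I press down in small steps.

Request:
servo_tool(motion=[[0,0,0,0.002,0,0,0],[0,0,0,0.004,0,0,0],[0,0,0,0.005,0,0,0],[0,0,0,0.006,0,0,0],[0,0,0,0.006,0,0,0]])

```text
clock: 20.5
position: [0.5761, 0.0919, 0.0619]
ee_rot: [0.646, 0.763, 0.014, 0.013]
ft_force: [-0.4, -0.1, -1.0]
grip_width: 0.125
```

Request:
servo_tool(motion=[[0,0,0,0.002,0,0,0],[0,0,0,0.004,0,0,0],[0,0,0,0.006,0,0,0],[0,0,0,0.008,0,0,0],[0,0,0,0.008,0,0,0]])

```text
clock: 21.12
position: [0.5765, 0.0922, 0.0539]
ee_rot: [0.646, 0.763, 0.014, 0.013]
ft_force: [1.3, 2.0, -1.7]
grip_width: 0.126
```

Request:
servo_tool(motion=[[0,0,0,0.002,0,0,0],[0,0,0,0.004,0,0,0],[0,0,0,0.006,0,0,0],[0,0,0,0.008,0,0,0],[0,0,0,0.01,0,0,0],[0,0,0,0.011,0,0,0],[0,0,0,0.011,0,0,0]])

```text
clock: 22.0
position: [0.5767, 0.092, 0.0427]
ee_rot: [0.646, 0.763, 0.014, 0.013]
ft_force: [1.0, 3.0, -2.3]
grip_width: 0.122
```

Request:
servo_tool(motion=[[0,0,0,0.001,0,0,0],[0,0,0,0.002,0,0,0],[0,0,0,0.003,0,0,0],[0,0,0,0.003,0,0,0]])

```text
clock: 22.5
position: [0.577, 0.092, 0.0411]
ee_rot: [0.646, 0.763, 0.014, 0.013]
ft_force: [-6.0, 0.7, 14.8]
grip_width: 0.124
```

Request:
servo_tool(motion=[[0.4,0,0,-0.001,0,0,0],[0.5,0,0,-0.001,0,0,0],[0.5,0,0,-0.001,0,0,0],[0.6,0,0,-0.02,0,0,0],[0.6,0,0,-0.07,0,0,0],[0.6,0,0,-0.12,2.3,0,0],[0.6,0,0,-0.14,2.3,0,0],[0.6,0,0,-0.14,2.3,0,0],[0.6,0,0,-0.14,2.3,0,0]])

```text
clock: 23.62
position: [0.571, 0.0913, 0.1793]
ee_rot: [0.646, 0.763, -0.001, 0.0]
ft_force: [-0.2, -0.2, -0.4]
grip_width: 0.6
```

```bash
cat >> h.py <<'E'
def home(n,x0):
    img,d,K,k1,W=cam('wrist'); P=cloud(d,K,k1,W)[d>0]
    k=P[(np.hypot(P[:,0]-x0[0],P[:,1]-x0[1])<.06)]; f=np.median(k[(k[:,2]>.024)&(k[:,2]<.032)][:,2]); Q=P-[0,0,.004+f-.028]
    # top 38 mm up vs foam 28: shift classes
    Q2=Q.copy(); Q2[:,2]=np.where((Q[:,2]>.0335)&(Q[:,2]<.039),.034,np.where(Q[:,2]<=.0325-.004,.01,Q[:,2]+.02))
    Q2=P.copy(); h=P[:,2]-(f-.028); Q2[:,2]=np.where((h>.034)&(h<.043),.034,np.where(h<=.032,.01,.06))
    q,s=fit(Q2,n,x0); t=np.deg2rad(q[2]); dxy=P[:,:2]-q[:2]; l=np.c_[dxy@[np.cos(t),np.sin(t)],dxy@[-np.sin(t),np.cos(t)]]
    top=(h>.033)&(h<.05)&(np.abs(l[:,1])<.022)&(np.abs(l[:,1])>.010)&(l[:,0]>(.004 if n in('ell','tee') else -.02))&(l[:,0]<.02)
    A=np.c_[l[top],np.ones(top.sum())]; c=np.linalg.lstsq(A,h[top],rcond=None)[0]
    print('home?',n,q.round(4),round(s,3),'top median (38 ideal) mm',(np.median(h[top])*1000).round(1),'tilt deg',np.rad2deg(c[:2]).round(2)); return img
E
python3 - <<'E'
from h import *
st(); cv2.imwrite('pics/k3.png',home('square',(.575,.091,9)))
go(.4304,.1666,.2,-51)
E
```

```text
t 23.62 pos [0.571  0.0913 0.1793] yaw 9.53 q [-0.71  0.29  0.56  1.68 -0.16  1.22  1.63] F [-0.2 -0.2 -0.4] g 0.6
home? square [0.5761 0.092  9.2131] 0.487 top median (38 ideal) mm 38.2 tilt deg [ 0.39 -0.14]
go (0.4304, 0.1666, 0.2, -51) -> [0.0975, -0.1261, -0.021] [-0.07, 0.2, 60.53]
```

View pics/k3.png

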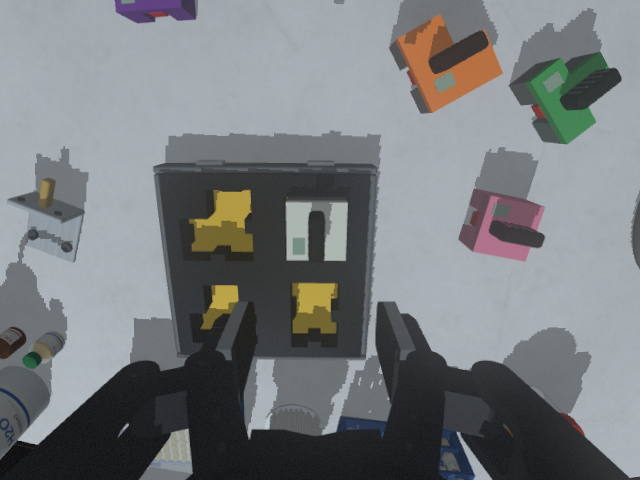

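Square is home: top at 38.2 mm against 38 ideal, tilt under 0.5°. Picture k3 shows it seated at (316,230). The red keys on ell (410,75) and tee (540,112) face the way I assumed. Next is the ell.

Request:
servo_tool(motion=[[0.6,0.02,-0.03,-0.021,0,0,10],[0.6,0.04,-0.06,-0.021,0,0,20],[0.6,0.06,-0.09,-0.021,0,0,30],[0.6,0.08,-0.11,-0.021,0,0,40],[0.6,0.0975,-0.126,-0.021,0,0,50],[0.6,0.0975,-0.126,-0.021,0,0,60.5],[0.6,0.0975,-0.126,0.02,0,0,60.5],[0.6,0.0975,-0.126,0.025,0,0,60.5],[0.6,0.0975,-0.126,0.025,0,0,60.5]])

```text
clock: 24.8
position: [0.431, 0.1664, 0.1549]
ee_rot: [0.943, 0.334, -0.001, 0.001]
ft_force: [-0.2, 0.2, 0.3]
grip_width: 0.601
```

```bash
cat >> h.py <<'E'
def grasp(n,x0,z=.0375,off=-.0015,name=None):
    st(); img,P,q=look(n,x0); t=np.deg2rad(q[2]); go(q[0]+off*np.cos(t),q[1]+off*np.sin(t),z,q[2])
    if name: cv2.imwrite(name,img)
E
python3 -c "
from h import *
grasp('ell',(.4304,.1666,-51))"
```

```text
t 24.8 pos [0.431  0.1664 0.1549] yaw -50.97 q [-0.98  0.02  0.52  2.   -0.01  1.13  0.23] F [-0.2  0.2  0.3] g 0.601
ell  [  0.4309   0.165  -50.8401] score 0.4804 in tool [-0.0014  0.001 ] rz -0.13
go (np.float64(0.4299957172312871), np.float64(0.16614904293584978), 0.0375, np.float64(-50.84)) -> [-0.0012, -0.0007, 0.118] [0.09, 0.1, -0.13]
```

Request:
servo_tool(motion=[[0.6,-0.001,-0.001,0.05,0,0,0],[0.6,-0.001,-0.001,0.1,0,0,0],[0.6,-0.001,-0.001,0.118,0,0,0],[0.6,-0.001,-0.001,0.118,0,0,0],[0.0,-0.001,-0.001,0.118,0,0,0],[0.0,-0.001,-0.001,0.118,0,0,0],[0.0,-0.001,-0.001,0.118,0,0,0],[0.0,-0.001,-0.001,0.118,0,0,0],[0.0,-0.001,-0.001,0.118,0,0,0],[0,-0.001,-0.001,0.055,0,0,0],[0,-0.001,-0.001,0.015,0,0,0],[0,-0.001,-0.001,0.015,0,0,0]], grip_force=90)

```text
clock: 26.35
position: [0.4315, 0.1678, 0.1431]
ee_rot: [0.943, 0.334, 0.002, -0.0]
ft_force: [-0.0, -0.8, -1.6]
grip_width: 0.117
```

```bash
python3 -c "
from h import *
st(); held('ell',(0.012,.02)); nosepose('ell',0,.03,.125); nosepose('ell',1,.03,.125)"
```

```text
t 26.35 pos [0.4315 0.1678 0.1431] yaw -50.97 q [-1.    0.03  0.54  2.01 -0.02  1.1   0.23] F [-0.  -0.8 -1.6] g 0.117
held top tool z 0.0008 slopes deg x,y [-0.  0.] at 0 0.0008 1
 in hand [ 0.0303  0.0236 -6.7932] 0.379
 in hand [ 0.0303  0.0236 -6.7932] 0.378
 in hand [ 0.0303  0.0236 -6.7932] 0.379
go (np.float64(0.5124437351457498), np.float64(-0.12733917748969145), 0.125, -11.3) -> [-0.1218, 0.2806, 0.016] [0.07, -0.06, -39.65]
go (np.float64(0.5124437351457498), np.float64(-0.12733917748969145), 0.125, -101.3) -> [-0.1218, 0.2806, 0.016] [0.0, -0.09, 50.35]
```

Request:
servo_tool(motion=[[0,-0.024,0.056,0,0,0,10],[0,-0.048,0.112,0,0,0,20],[0,-0.073,0.168,0,0,0,30],[0,-0.097,0.224,0,0,0,40],[0,-0.1218,0.2806,0,0,0,50.3],[0,-0.1218,0.2806,0.016,0,0,50.3],[0,-0.1218,0.2806,0.05,0,0,50.3],[0,-0.1218,0.2806,0.08,0,0,50.3],[0,-0.1218,0.2806,0.08,0,0,50.3],[0,-0.1218,0.2806,0.08,0,0,50.3]])

```text
clock: 27.65
position: [0.5118, -0.1281, 0.0608]
ee_rot: [0.995, -0.098, -0.0, 0.001]
ft_force: [0.2, 0.1, -1.7]
grip_width: 0.116
```

```bash
python3 -c "
from h import *
st(); nosepose('ell',1,.005,.0435); nosepose('ell',1,-.007,.0435)"
```

```text
t 27.65 pos [ 0.5118 -0.1281  0.0608] yaw -101.25 q [-0.54  0.37  0.82  1.94 -0.33  0.97  0.24] F [ 0.2  0.1 -1.7] g 0.116
go (np.float64(0.5369591016094152), np.float64(-0.1322378310957544), 0.0435, -101.3) -> [0.0255, -0.0009, 0.0173] [0.14, 0.01, 0.05]
go (np.float64(0.5487264775119746), np.float64(-0.1345891848266646), 0.0435, -101.3) -> [0.0375, -0.0009, 0.0173] [0.14, 0.01, 0.05]
```

Request:
servo_tool(motion=[[0,0.01,-0.001,0.0173,0,0,0],[0,0.02,-0.001,0.0173,0,0,0],[0,0.027,-0.001,0.0173,0,0,0],[0,0.031,-0.001,0.0173,0,0,0],[0,0.033,-0.001,0.0173,0,0,0],[0,0.034,-0.001,0.0173,0,0,0],[0,0.035,-0.001,0.0173,0,0,0],[0,0.036,-0.001,0.0173,0,0,0],[0,0.037,-0.001,0.0173,0,0,0],[0,0.0375,-0.001,0.0173,0,0,0],[0,0.0375,-0.001,0.0173,0,0,0]])

```text
clock: 29.02
position: [0.5487, -0.1345, 0.043]
ee_rot: [0.995, -0.098, -0.0, 0.001]
ft_force: [-1.4, -0.2, -0.7]
grip_width: 0.116
```

Request:
servo_tool(motion=[[0,0.001,0,0,0,0,0],[0,0.0015,0,0,0,0,0],[0,0.0015,0,0,0,0,0]])

```text
clock: 29.4
position: [0.5497, -0.1348, 0.0429]
ee_rot: [0.995, -0.098, -0.001, 0.001]
ft_force: [-5.0, 0.9, 0.5]
grip_width: 0.118
```

Request:
servo_tool(motion=[[0,0.001,0,0,0,0,0],[0,0.001,0,0,0,0,0]])

```text
clock: 29.65
position: [0.5499, -0.1348, 0.0427]
ee_rot: [0.995, -0.098, -0.002, 0.001]
ft_force: [-7.9, 1.3, 1.7]
grip_width: 0.117
```

Request:
servo_tool(motion=[[0,-0.03,0,0,0,0,0],[0,-0.045,0,0,0,0,0],[0,-0.045,0,0,0,0,-10],[0,-0.045,0,0,0,0,-20],[0,-0.045,0,0,0,0,-30],[0,-0.045,0,0,0,0,-40],[0,-0.045,0,0,0,0,-50],[0,-0.045,0,0,0,0,-60],[0,-0.045,0,0,0,0,-70],[0,-0.045,0,0,0,0,-80],[0,-0.045,0,0,0,0,-90],[0,-0.045,0,0,0,0,-90],[0,-0.045,0,0,0,0,-90]])

```text
clock: 31.28
position: [0.5074, -0.1263, 0.0432]
ee_rot: [0.774, 0.633, -0.001, 0.001]
ft_force: [0.5, 0.1, -0.8]
grip_width: 0.119
```

```bash
python3 -c "
from h import *
st(); nosepose('ell',0,.005,.0435); nosepose('ell',0,-.007,.0435)"
```

```text
t 31.27 pos [ 0.5074 -0.1263  0.0432] yaw -11.5 q [-0.27  0.33  0.49  1.95 -0.19  0.91  1.68] F [ 0.5  0.1 -0.8] g 0.119
go (np.float64(0.5369591016094152), np.float64(-0.1322378310957544), 0.0435, -11.3) -> [0.0, 0.0302, -0.0003] [0.03, 0.12, -0.2]
go (np.float64(0.5487264775119746), np.float64(-0.1345891848266646), 0.0435, -11.3) -> [0.0001, 0.0422, -0.0003] [0.03, 0.12, -0.2]
```

Request:
servo_tool(motion=[[0,0,0.015,0,0,0,0],[0,0,0.03,0,0,0,0],[0,0,0.034,0,0,0,0],[0,0,0.036,0,0,0,0],[0,0,0.038,0,0,0,0],[0,0,0.039,0,0,0,0],[0,0,0.04,0,0,0,0],[0,0,0.041,0,0,0,0],[0,0,0.042,0,0,0,0],[0,0,0.042,0,0,0,0]])

```text
clock: 32.52
position: [0.5482, -0.1344, 0.0429]
ee_rot: [0.773, 0.634, -0.001, 0.001]
ft_force: [-2.7, 0.0, -2.3]
grip_width: 0.115
```

Request:
servo_tool(motion=[[0,0,0.001,0,0,0,0],[0,0,0.001,0,0,0,0],[0,0,0.002,0,0,0,0],[0,0,0.002,0,0,0,0]])

```text
clock: 33.02
position: [0.5494, -0.1346, 0.043]
ee_rot: [0.773, 0.634, -0.001, -0.0]
ft_force: [-6.6, 2.0, 1.9]
grip_width: 0.119
```

Request:
servo_tool(motion=[[0,0,0.001,0,0,0,0],[0,0,0.001,0,0,0,0]])

```text
clock: 33.28
position: [0.5495, -0.1347, 0.0427]
ee_rot: [0.773, 0.634, -0.002, -0.001]
ft_force: [-9.6, 1.3, 2.8]
grip_width: 0.119
```

Request:
servo_tool(motion=[[0,0,-0.03,0,0,0,0],[0,0,-0.03,-0.05,0,0,-10],[0,0,-0.03,-0.08,0,0,-20.3],[0,0,-0.03,-0.08,0,0,-20.3],[0,0,-0.03,-0.08,0,0,-20.3]])

```text
clock: 33.9
position: [0.5218, -0.1288, 0.1225]
ee_rot: [0.65, 0.76, -0.001, 0.0]
ft_force: [-0.5, -0.1, -2.4]
grip_width: 0.118
```

```bash
python3 -c "
from h import *
st(); go(.5877,.0107,.1,9)"
```

```text
t 33.9 pos [ 0.5218 -0.1288  0.1225] yaw 8.9 q [-0.25  0.24  0.46  1.85 -0.12  1.08  1.98] F [-0.5 -0.1 -2.4] g 0.118
go (0.5877, 0.0107, 0.1, 9) -> [0.1277, 0.0867, 0.0222] [-0.05, 0.11, -0.1]
```

Request:
servo_tool(motion=[[0,0.043,0.029,0,0,0,-0.1],[0,0.085,0.058,0,0,0,-0.1],[0,0.1277,0.0867,0,0,0,-0.1],[0,0.1277,0.0867,0.022,0,0,-0.1],[0,0.1277,0.0867,0.053,0,0,-0.1],[0,0.1277,0.0867,0.053,0,0,-0.1],[0,0.1277,0.0867,0.053,0,0,-0.1]])

```text
clock: 34.78
position: [0.5874, 0.0105, 0.07]
ee_rot: [0.649, 0.761, -0.001, 0.0]
ft_force: [-1.0, -0.3, -1.0]
grip_width: 0.12
```

```bash
python3 -c "
from h import *
st(); img,d,K,k1,W=cam('wrist'); cv2.imwrite('pics/k4.png',img); held('ell',P=cloud(d,K,k1,W)[d>0]); go(.5877,.0107,.068,9)"
```

```text
t 34.77 pos [0.5874 0.0105 0.07  ] yaw 9.07 q [-0.39  0.41  0.36  1.76 -0.16  1.01  1.76] F [-1.  -0.3 -1. ] g 0.12
held top tool z 0.0028 slopes deg x,y [ 0.3  -0.18] at 0 0.0028 1488
 in hand [ 0.001  -0.0005 -0.0941] 0.441
 in hand [ 0.0009 -0.0005 -0.1749] 0.441
 in hand [ 0.0011 -0.0005 -0.052 ] 0.441
go (0.5877, 0.0107, 0.068, 9) -> [0.0002, 0.0, 0.0025] [-0.02, 0.12, 0.08]
```

View pics/k4.png

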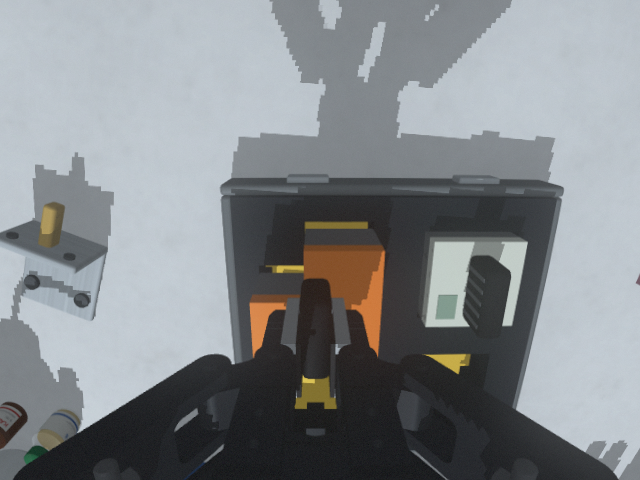

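Ell held without tilt, 1 mm forward. I nudge the position and descend gently.

Request:
servo_tool(motion=[[0,-0.0002,-0.0005,0.002,0,0,0],[0,-0.0002,-0.0005,0.004,0,0,0],[0,-0.0002,-0.0005,0.006,0,0,0],[0,-0.0002,-0.0005,0.008,0,0,0],[0,-0.0002,-0.0005,0.008,0,0,0]])

```text
clock: 35.45
position: [0.5867, 0.0104, 0.0615]
ee_rot: [0.649, 0.761, -0.001, 0.0]
ft_force: [0.1, -0.7, -1.1]
grip_width: 0.118
```

Underside is about 25 mm up and in free, so I continue.

Request:
servo_tool(motion=[[0,0,0,0.002,0,0,0],[0,0,0,0.004,0,0,0],[0,0,0,0.006,0,0,0],[0,0,0,0.008,0,0,0],[0,0,0,0.008,0,0,0]])

```text
clock: 36.08
position: [0.587, 0.0106, 0.0536]
ee_rot: [0.649, 0.761, -0.001, 0.001]
ft_force: [1.5, 0.7, -1.7]
grip_width: 0.118
```

Request:
servo_tool(motion=[[0,0,0,0.003,0,0,0],[0,0,0,0.005,0,0,0],[0,0,0,0.007,0,0,0],[0,0,0,0.009,0,0,0],[0,0,0,0.009,0,0,0]])

```text
clock: 36.7
position: [0.5867, 0.0104, 0.0443]
ee_rot: [0.649, 0.761, -0.001, 0.0]
ft_force: [1.9, 2.2, -3.0]
grip_width: 0.118
```

Request:
servo_tool(motion=[[0,0,0,0.002,0,0,0],[0,0,0,0.003,0,0,0],[0,0,0,0.0045,0,0,0],[0,0,0,0.0055,0,0,0],[0,0,0,0.0055,0,0,0]])

```text
clock: 37.33
position: [0.5869, 0.0102, 0.042]
ee_rot: [0.649, 0.761, -0.001, 0.0]
ft_force: [-13.3, 1.9, 31.5]
grip_width: 0.116
```

Request:
servo_tool(motion=[[0,0,0,-0.004,0,0,0],[0.4,0,0,-0.004,0,0,0],[0.5,0,0,-0.004,0,0,0],[0.5,0,0,-0.004,0,0,0],[0.6,0,0,-0.03,0,0,0],[0.6,0,0,-0.08,0,0,0],[0.6,0,0,-0.13,0,0,0],[0.6,0,0,-0.14,0,0,0],[0.6,0,0,-0.14,0,0,0]])

```text
clock: 38.45
position: [0.587, 0.0106, 0.1793]
ee_rot: [0.649, 0.761, -0.001, 0.001]
ft_force: [1.1, -0.1, 0.2]
grip_width: 0.597
```

Run:
```python
from h import *
st(); home('ell',(.5877,.0105,9)); home('square',(.5755,.0915,9))
go(.433,.270,.155,-41); go(.433,.270,.18,-41)
```

```text
t 38.45 pos [0.587  0.0106 0.1793] yaw 9.13 q [-0.42  0.29  0.39  1.65 -0.11  1.22  1.72] F [ 1.1 -0.1  0.2] g 0.597
home? ell [0.5884 0.0115 8.8164] 0.482 top median (38 ideal) mm 39.9 tilt deg [-0.88  0.34]
home? square [0.5757 0.0922 9.3527] 0.481 top median (38 ideal) mm 38.3 tilt deg [ 0.52 -0.3 ]
go (0.433, 0.27, 0.155, -41) -> [0.2804, -0.1099, 0.0224] [-0.13, 0.19, 50.14]
go (0.433, 0.27, 0.18, -41) -> [0.2804, -0.11, -0.0026] [-0.13, 0.19, 50.14]
```

Ell reads 2 mm high because I lifted it slightly before opening. I'll press it down with the closed fingers on its handle.

Request:
servo_tool(motion=[[0,0,0,0.05,0,0,0],[0,0,0,0.1,0,0,0],[0,0,0,0.108,0,0,0],[0,0,0,0.112,0,0,0],[0,0,0,0.114,0,0,0],[0,0,0,0.116,0,0,0],[0,0,0,0.117,0,0,0],[0,0,0,0.117,0,0,0]])

```text
clock: 39.55
position: [0.5873, 0.0103, 0.0628]
ee_rot: [0.649, 0.761, -0.001, 0.001]
ft_force: [0.2, -0.4, 2.9]
grip_width: 0.001
```

Request:
servo_tool(motion=[[0,0,0,0.001,0,0,0],[0,0,0,0.002,0,0,0],[0,0,0,0.002,0,0,0]])

```text
clock: 39.92
position: [0.5876, 0.0103, 0.0621]
ee_rot: [0.649, 0.761, -0.0, 0.001]
ft_force: [-5.3, -0.0, 17.1]
grip_width: 0.004
```

Request:
servo_tool(motion=[[0.3,0,0,-0.05,0,0,0],[0.6,0,0,-0.11,0,0,0],[0.6,0.05,-0.02,-0.117,0,0,0],[0.6,0.1,-0.04,-0.117,0,0,10],[0.6,0.15,-0.06,-0.117,0,0,20],[0.6,0.2,-0.08,-0.117,0,0,30],[0.6,0.25,-0.1,-0.117,0,0,40],[0.6,0.28,-0.11,-0.117,0,0,50],[0.6,0.28,-0.11,-0.095,0,0,50],[0.6,0.28,-0.11,-0.095,0,0,50],[0.6,0.28,-0.11,-0.095,0,0,50],[0.6,0.28,-0.11,-0.095,0,0,50]])

```text
clock: 41.42
position: [0.4345, 0.2693, 0.1555]
ee_rot: [0.91, 0.415, -0.0, 0.001]
ft_force: [-0.3, 1.1, 0.1]
grip_width: 0.598
```

```bash
python3 -c "
from h import *
grasp('tee',(.433,.270,-41),name='pics/t1.png')"
```

```text
t 41.42 pos [0.4345 0.2693 0.1555] yaw -40.91 q [-0.88  0.14  0.25  1.87 -0.04  1.14  0.24] F [-0.3  1.1  0.1] g 0.598
tee  [  0.4341   0.2682 -40.8619] score 0.4789 in tool [-0.0011  0.0005] rz -0.04
go (np.float64(0.43292121197825006), np.float64(0.2692128304313505), 0.0375, np.float64(-40.86)) -> [-0.001, -0.0011, 0.1179] [0.06, 0.06, -0.04]
```

View pics/t1.png

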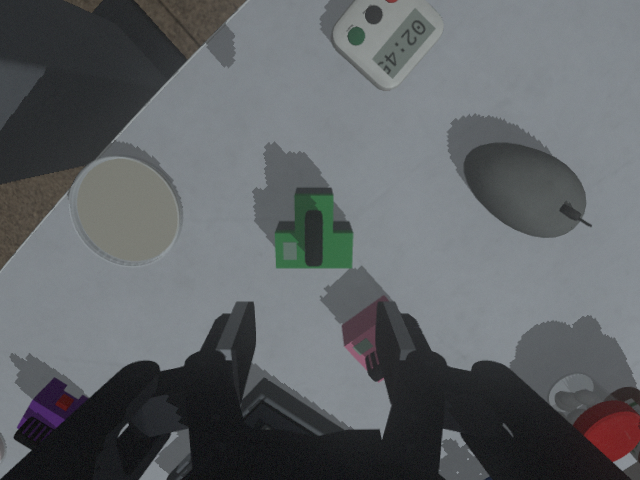

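Tee sits aligned at (314,230). Grasping.

Request:
servo_tool(motion=[[0.6,-0.001,-0.0005,0.05,0,0,0],[0.6,-0.001,-0.0005,0.1,0,0,0],[0.6,-0.001,-0.0005,0.118,0,0,0],[0.6,-0.001,-0.0005,0.118,0,0,0],[0.0,-0.001,-0.0005,0.118,0,0,0],[0.0,-0.001,-0.0005,0.118,0,0,0],[0.0,-0.001,-0.0005,0.118,0,0,0],[0.0,-0.001,-0.0005,0.118,0,0,0],[0.0,-0.001,-0.0005,0.118,0,0,0],[0,-0.001,-0.0005,0.055,0,0,0],[0,-0.001,-0.0005,0.015,0,0,0],[0,-0.001,-0.0005,0.015,0,0,0]])

```text
clock: 42.98
position: [0.4345, 0.2704, 0.1434]
ee_rot: [0.91, 0.416, 0.002, -0.0]
ft_force: [0.4, 0.1, -1.7]
grip_width: 0.119
```

```bash
python3 -c "
from h import *
st(); nosepose('tee',1,.035,.06)"
```

```text
t 42.98 pos [0.4345 0.2704 0.1434] yaw -40.87 q [-0.88  0.15  0.26  1.89 -0.04  1.11  0.25] F [ 0.4  0.1 -1.7] g 0.119
go (np.float64(0.5102839078724121), np.float64(-0.11263084154882627), 0.06, -101.3) -> [-0.2404, 0.3078, 0.0828] [-0.06, -0.29, 60.43]
```

Request:
servo_tool(motion=[[0,-0.034,0.044,0,0,0,9],[0,-0.069,0.088,0,0,0,18],[0,-0.103,0.132,0,0,0,27],[0,-0.137,0.176,0,0,0,36],[0,-0.172,0.22,0,0,0,45],[0,-0.206,0.264,0,0,0,54],[0,-0.24,0.308,0,0,0,60.4],[0,-0.24,0.308,0.04,0,-0.2,60.4],[0,-0.24,0.308,0.083,0,-0.2,60.4],[0,-0.24,0.308,0.083,0,-0.2,60.4],[0,-0.24,0.308,0.083,0,-0.2,60.4]])

```text
clock: 44.35
position: [0.5091, -0.1143, 0.0586]
ee_rot: [0.995, -0.098, -0.001, 0.002]
ft_force: [-0.1, -0.7, -0.4]
grip_width: 0.12
```

```bash
python3 -c "
from h import *
st(); nosepose('tee',1,.005,.0435); nosepose('tee',1,-.007,.0435)"
```

```text
t 44.35 pos [ 0.5091 -0.1143  0.0586] yaw -101.27 q [-0.41  0.32  0.63  1.95 -0.22  0.95  0.12] F [-0.1 -0.7 -0.4] g 0.12
go (np.float64(0.5397023476288104), np.float64(-0.11850922587610183), 0.0435, -101.3) -> [0.0309, -0.0019, 0.015] [0.23, 0.13, 0.03]
go (np.float64(0.5514697235313698), np.float64(-0.12086057960701202), 0.0435, -101.3) -> [0.0429, -0.0019, 0.015] [0.23, 0.13, 0.03]
```

Request:
servo_tool(motion=[[0,0.01,-0.002,0.015,0,0,0],[0,0.02,-0.002,0.015,0,0,0],[0,0.03,-0.002,0.015,0,0,0],[0,0.035,-0.002,0.015,0,0,0],[0,0.038,-0.002,0.015,0,0,0],[0,0.039,-0.002,0.015,0,0,0],[0,0.04,-0.002,0.015,0,0,0],[0,0.041,-0.002,0.015,0,0,0],[0,0.042,-0.002,0.015,0,0,0],[0,0.043,-0.002,0.015,0,0,0],[0,0.043,-0.002,0.015,0,0,0]])

```text
clock: 45.72
position: [0.5511, -0.1207, 0.0423]
ee_rot: [0.995, -0.098, -0.002, 0.002]
ft_force: [-2.3, 0.0, -1.9]
grip_width: 0.118
```

Request:
servo_tool(motion=[[0,0.001,0,0,0,0,0],[0,0.002,0,0,0,0,0],[0,0.002,0,0,0,0,0]])

```text
clock: 46.1
position: [0.5526, -0.1209, 0.0422]
ee_rot: [0.995, -0.098, -0.002, 0.002]
ft_force: [-4.8, 0.1, -0.4]
grip_width: 0.117
```

Request:
servo_tool(motion=[[0,0.001,0,0,0,0,0],[0,0.0015,0,0,0,0,0],[0,0.0015,0,0,0,0,0]])

```text
clock: 46.48
position: [0.5528, -0.1209, 0.0419]
ee_rot: [0.995, -0.098, -0.004, 0.001]
ft_force: [-10.6, 3.0, 2.3]
grip_width: 0.116
```

Request:
servo_tool(motion=[[0,-0.03,0,0,0,0,0],[0,-0.045,0,0,0,0,0],[0,-0.045,0,0,0,0,-10],[0,-0.045,0,0,0,0,-20],[0,-0.045,0,0,0,0,-30],[0,-0.045,0,0,0,0,-40],[0,-0.045,0,0,0,0,-50],[0,-0.045,0,0,0,0,-60],[0,-0.045,0,0,0,0,-70],[0,-0.045,0,0,0,0,-80],[0,-0.045,0,0,0,0,-90],[0,-0.045,0,0,0,0,-90],[0,-0.045,0,0,0,0,-90]])

```text
clock: 48.1
position: [0.5109, -0.1125, 0.0427]
ee_rot: [0.774, 0.633, -0.002, 0.0]
ft_force: [-0.0, 0.0, -0.9]
grip_width: 0.114
```

```bash
python3 -c "
from h import *
st(); nosepose('tee',0,.005,.0435); nosepose('tee',0,-.007,.0435)"
```

```text
t 48.1 pos [ 0.5109 -0.1125  0.0427] yaw -11.5 q [-0.17  0.31  0.33  1.94 -0.12  0.91  1.6 ] F [-0.   0.  -0.9] g 0.114
go (np.float64(0.5379397162679618), np.float64(-0.1324337772399969), 0.0435, -11.3) -> [-0.0141, 0.0305, -0.0008] [-0.13, 0.22, -0.2]
go (np.float64(0.5497070921705212), np.float64(-0.13478513097090714), 0.0435, -11.3) -> [-0.0141, 0.0425, -0.0008] [-0.13, 0.22, -0.2]
```

Request:
servo_tool(motion=[[0,-0.014,0,0,0,0,0],[0,-0.014,0.015,0,0,0,0],[0,-0.014,0.03,0,0,0,0],[0,-0.014,0.034,0,0,0,0],[0,-0.014,0.036,0,0,0,0],[0,-0.014,0.038,0,0,0,0],[0,-0.014,0.039,0,0,0,0],[0,-0.014,0.04,0,0,0,0],[0,-0.014,0.041,0,0,0,0],[0,-0.014,0.042,0,0,0,0],[0,-0.014,0.0425,0,0,0,0],[0,-0.014,0.0425,0,0,0,0]])

```text
clock: 49.6
position: [0.5493, -0.1346, 0.0423]
ee_rot: [0.773, 0.634, -0.003, 0.0]
ft_force: [-2.2, -0.3, -1.1]
grip_width: 0.118
```

Request:
servo_tool(motion=[[0,0,0.001,0,0,0,0],[0,0,0.002,0,0,0,0],[0,0,0.002,0,0,0,0]])

```text
clock: 49.98
position: [0.5512, -0.1349, 0.0424]
ee_rot: [0.773, 0.634, -0.003, -0.0]
ft_force: [-3.8, 0.0, -1.8]
grip_width: 0.118
```

Request:
servo_tool(motion=[[0,0,0.001,0,0,0,0],[0,0,0.0015,0,0,0,0],[0,0,0.002,0,0,0,0],[0,0,0.002,0,0,0,0]])

```text
clock: 50.48
position: [0.5515, -0.1349, 0.042]
ee_rot: [0.773, 0.634, -0.004, -0.002]
ft_force: [-11.1, 2.1, 4.6]
grip_width: 0.116
```

Request:
servo_tool(motion=[[0,0,-0.03,0,0,0,0],[0,0,-0.03,-0.05,0,0,-10],[0,0,-0.03,-0.08,0,0,-20.3],[0,0,-0.03,-0.08,0,0,-20.3],[0,0,-0.03,-0.08,0,0,-20.3]])

```text
clock: 51.1
position: [0.5243, -0.1289, 0.1221]
ee_rot: [0.65, 0.76, -0.002, -0.0]
ft_force: [-0.1, -0.1, -0.9]
grip_width: 0.116
```

```bash
python3 -c "
from h import *
st(); go(.6680,.0230,.12,9)"
```

```text
t 51.1 pos [ 0.5243 -0.1289  0.1221] yaw 8.92 q [-0.11  0.24  0.3   1.83 -0.08  1.08  1.95] F [-0.1 -0.1 -0.9] g 0.116
go (0.668, 0.023, 0.12, 9) -> [0.1278, 0.1655, 0.0011] [-0.22, 0.14, -0.08]
```

Request:
servo_tool(motion=[[0,0.032,0.042,0,0,0,0],[0,0.064,0.084,0,0,0,0],[0,0.096,0.126,0,0,0,0],[0,0.128,0.1663,0,0,0,0],[0,0.128,0.1663,0,0,0,0],[0,0.128,0.1663,0.052,0,0,0],[0,0.128,0.1663,0.052,0,0,0],[0,0.128,0.1663,0.052,0,0,0]])

```text
clock: 52.1
position: [0.6679, 0.0228, 0.0698]
ee_rot: [0.65, 0.76, -0.003, -0.001]
ft_force: [-0.6, 0.5, -0.6]
grip_width: 0.119
```

```bash
python3 -c "
from h import *
st(); img,d,K,k1,W=cam('wrist'); cv2.imwrite('pics/k5.png',img); h=held('tee',P=cloud(d,K,k1,W)[d>0]); go(.6689-h[0]*.988,.0226+.0005-.156*h[0],.069,9-h[2])"
```

```text
t 52.1 pos [0.6679 0.0228 0.0698] yaw 8.96 q [-0.26  0.56  0.22  1.51 -0.13  1.09  1.71] F [-0.6  0.5 -0.6] g 0.119
held top tool z 0.003 slopes deg x,y [-0.37 -2.45] at 0 0.0024 1474
 in hand [ 2.000e-03 -4.000e-04 -4.241e-01] 0.445
 in hand [ 1.900e-03 -4.000e-04 -4.697e-01] 0.443
 in hand [ 0.002  -0.0004 -0.3978] 0.446
go (np.float64(0.666890324030575), np.float64(0.022782682741669738), 0.069, np.float64(9.4)) -> [0.0002, -0.0015, 0.0015] [-0.21, 0.15, -0.42]
```

View pics/k5.png

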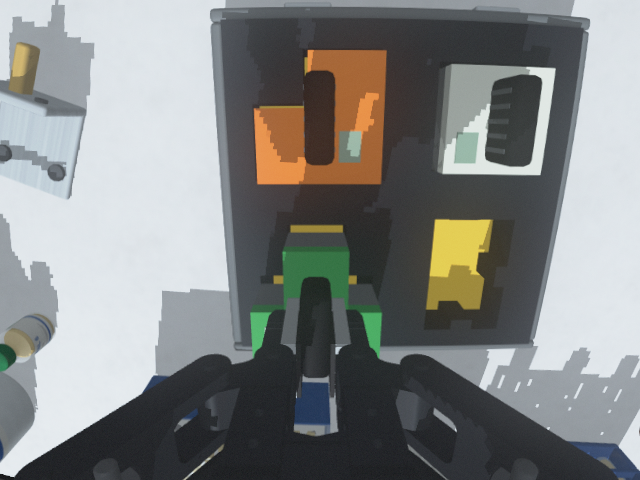

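Run:
```python
from h import *
img,d,K,k1,W=cam('wrist'); P=cloud(d,K,k1,W)[d>0]; T=tool(); L=(P-T[:3,3])@T[:3,:3]; print(T[:3,2].round(4))
for sgn in (-1,1):
  for y in np.arange(-.034,0.02,.003):
    s=L[(L[:,0]*sgn>.008)&(L[:,0]*sgn<.013)&(abs(L[:,1]-y)<.0015)]
    w=L[(L[:,0]*sgn>.017)&(L[:,0]*sgn<.027)&(abs(L[:,1]-y)<.0015)]
    f=lambda a:(np.percentile(a[:,2],[10,50,90])*1000).round(1) if len(a) else ''
    print(sgn,(y*1000).round(),f(s),f(w))
```

```text
[-0.0025 -0.0031 -1.    ]
-1 -34.0 [40.5 41.3 42. ] [40.5 41.5 42.2]
-1 -31.0 [40.5 41.2 41.9] [40.5 41.2 41.9]
-1 -28.0 [ 3.3 12.  24.4] [40.4 41.2 42.3]
-1 -25.0 [ 2.6  3.6 33.9] [40.5 41.3 42. ]
-1 -22.0 [ 2.2  3.2 65.5] [40.6 41.4 42.2]
-1 -19.0 [-95.3 -93.4  64.5] [-95.3 -93.2  41.8]
-1 -16.0 [-89.6 -80.9 -68.6] [-89.6 -80.4 -66.9]
-1 -13.0 [-58.8 -49.5   2.5] [-57.8 -49.8  41.5]
-1 -10.0 [-56.1 -33.1  -6. ] [-88.  -60.1  40.6]
-1 -7.0 [-70.2   1.7   2.8] [-55.5 -46.5  40. ]
-1 -4.0  [-56.7 -53.2  41.7]
-1 -1.0 [-49.7 -48.7 -48.3] [-56.5   5.8  16.2]
-1 2.0 [-49.2 -48.7 -47.9] [ 0.7 19.  32.8]
-1 5.0 [-49.4 -48.8 -48. ] [-57.    1.7   3. ]
-1 8.0 [-55.6 -51.3 -48.4] [ 1.2  2.4 65. ]
-1 11.0  [ 1.4 58.1 65.6]
-1 14.0  [ 1.1 64.4 65.7]
-1 17.0  [0.5 1.3 1.9]
1 -34.0 [40.3 41.1 41.9] [40.3 41.1 41.9]
1 -31.0 [40.5 41.1 42.1] [40.5 41.2 41.8]
1 -28.0 [ 3.1 12.3 24. ] [40.3 41.1 41.9]
1 -25.0 [ 2.2  3.5 33.4] [40.3 41.3 42. ]
1 -22.0 [ 2.1  3.3 65.4] [40.5 41.1 41.8]
1 -19.0 [-95.3 -93.5  64. ] [-95.1  40.2  41.6]
1 -16.0 [-89.7 -80.9 -68.6] [-89.4 -79.1  40.9]
1 -13.0 [-59.4 -48.4   2.3] [-56.6 -48.8  41.6]
1 -10.0 [-56.7 -35.7  -6.1] [-87.9 -59.2  40.3]
1 -7.0 [-30.1 -16.4   2.6] [-56.6 -49.   40.7]
1 -4.0 [1.5 2.2 2.8] [-57.1 -55.8  41.5]
1 -1.0 [2.  2.1 2.3] [-57.1   4.2  15.6]
1 2.0  [-56.6  15.6  31.7]
1 5.0  [-57.4   1.1   2. ]
1 8.0  [-57.2   1.8  62.5]
1 11.0  [-57.1   1.5  65. ]
1 14.0  [ 0.7  1.6 65.4]
1 17.0  [0.3 1.  1.7]
```

The tee sits nose-up by about 3° in the grip, so I level it with the tool and measure again.

Request:
servo_tool(motion=[[0,0,0,-0.002,3,0,0],[0,0,0,-0.002,3,0,0],[0,0,0,-0.002,3,0,0]])

```text
clock: 52.58
position: [0.6683, 0.0231, 0.0719]
ee_rot: [0.649, 0.76, -0.022, -0.017]
ft_force: [-0.3, -0.1, -1.2]
grip_width: 0.119
```

```bash
cat > lev.py <<'E'
from h import *
st()
img,d,K,k1,W=cam('wrist'); P=cloud(d,K,k1,W)[d>0]; T=tool()
t=np.deg2rad(yaw()); Y=np.array([np.cos(t),np.sin(t),0]); X=np.array([-np.sin(t),np.cos(t),0]); D=P-T[:3,3]
L=np.c_[D@X,D@Y,-D[:,2]]   # levelled tool axes
m=(L[:,2]>-.002)&(L[:,2]<.006)&(abs(L[:,0])<.028)&(abs(L[:,0])>.0085)&((L[:,1]<-.021)|(L[:,1]>.005)|((abs(L[:,0])<.013)&(L[:,1]>-.005)))
p=L[m]; A=np.c_[p[:,:2],np.ones(len(p))]
for _ in range(5):
    c=np.linalg.lstsq(A,p[:,2],rcond=None)[0]; g=abs(A@c-p[:,2])<.0012; p,A=p[g],A[g]
print('level slopes',np.rad2deg(c[:2]).round(2),'top z at 0',c[2].round(4),len(p))
H=np.c_[L[:,1],L[:,0],c[2]-L[:,2]+.034]; h,s=fit(H,'tee',(0,0,0)); print('held',h.round(4),round(s,3))
b=L[(abs(L[:,0])<.012)&(L[:,1]<-.02)&(L[:,1]>-.034)]
for z in np.arange(.004,.03,.006):
    q=b[abs(b[:,2]-z)<.003]; print('stem end face z',z.round(3),np.median(q[:,1]).round(4) if len(q) else '')
E
python3 lev.py
```

```text
t 52.58 pos [0.6683 0.0231 0.0719] yaw 9.01 q [-0.26  0.59  0.22  1.46 -0.13  1.16  1.71] F [-0.3 -0.1 -1.2] g 0.119
level slopes [-0.13  0.49] top z at 0 0.0016 978
held [ 0.0012 -0.0005 -0.1147] 0.458
stem end face z 0.004 -0.0247
stem end face z 0.01 -0.0274
stem end face z 0.016 -0.0275
stem end face z 0.022 -0.0275
stem end face z 0.028 -0.0275
```

Request:
servo_tool(motion=[[0,0,-0.0002,0.002,0,0,0],[0,0,-0.0001,0.004,0,0,0],[0,0,0,0.006,0,0,0],[0,0,0.0001,0.008,0,0,0],[0,0,0.0002,0.01,0,0,0],[0,0,0.0002,0.01,0,0,0]])

```text
clock: 53.38
position: [0.6677, 0.0231, 0.0613]
ee_rot: [0.649, 0.76, -0.022, -0.017]
ft_force: [0.2, 0.1, -1.6]
grip_width: 0.12
```

Request:
servo_tool(motion=[[0,0,0.0002,0.002,0,0,0],[0,0,0.0003,0.004,0,0,0],[0,0,0.0005,0.006,0,0,0],[0,0,0.0006,0.008,0,0,0],[0,0,0.0006,0.008,0,0,0]])

```text
clock: 54.0
position: [0.6681, 0.0234, 0.0534]
ee_rot: [0.649, 0.76, -0.022, -0.017]
ft_force: [2.3, 1.3, -1.2]
grip_width: 0.116
```

Request:
servo_tool(motion=[[0,0,0.0001,0.002,0,0,0],[0,0,0.0002,0.004,0,0,0],[0,0,0.0003,0.006,0,0,0],[0,0,0.0004,0.008,0,0,0],[0,0,0.0005,0.01,0,0,0],[0,0,0.0005,0.01,0,0,0]])

```text
clock: 54.75
position: [0.6677, 0.0231, 0.043]
ee_rot: [0.649, 0.76, -0.023, -0.018]
ft_force: [1.6, 0.8, -3.0]
grip_width: 0.118
```

Request:
servo_tool(motion=[[0,0,0,0.001,0,0,0],[0,0,0.0001,0.002,0,0,0],[0,0,0.0001,0.003,0,0,0],[0,0,0.0001,0.004,0,0,0],[0,0,0.0001,0.004,0,0,0]])

```text
clock: 55.38
position: [0.6679, 0.0232, 0.0414]
ee_rot: [0.649, 0.76, -0.022, -0.017]
ft_force: [-6.0, 3.3, 15.8]
grip_width: 0.116
```

Request:
servo_tool(motion=[[0.4,0,0,0,0,0,0],[0.5,0,0,0,0,0,0],[0.5,0,0,0,0,0,0],[0.6,0,-0.001,-0.03,0,0,0],[0.6,0,-0.003,-0.07,-3,0,0],[0.6,0,-0.006,-0.12,-3,0,0],[0.6,0,-0.03,-0.14,-3,0,0],[0.6,0,-0.03,-0.14,-3,0,0],[0.6,0,-0.03,-0.14,-3,0,0]])

```text
clock: 56.5
position: [0.6458, 0.02, 0.1799]
ee_rot: [0.649, 0.761, -0.003, -0.001]
ft_force: [0.1, -0.6, -0.4]
grip_width: 0.6
```

Run:
```python
from h import *
st(); home('tee',(.669,.0235,9)); home('ell',(.5877,.0105,9)); home('square',(.5755,.0915,9)); go(.669,.0235,.07,9)
```

```text
t 56.5 pos [0.6458 0.02   0.1799] yaw 9.04 q [-0.28  0.41  0.24  1.48 -0.1   1.27  1.69] F [ 0.1 -0.6 -0.4] g 0.6
home? tee [0.6699 0.0241 9.0325] 0.476 top median (38 ideal) mm 38.3 tilt deg [ 0.67 -0.9 ]
home? ell [0.5883 0.0112 8.8711] 0.482 top median (38 ideal) mm 38.4 tilt deg [0.69 0.69]
home? square [0.5753 0.0924 8.9869] 0.482 top median (38 ideal) mm 38.2 tilt deg [ 0.58 -0.19]
go (0.669, 0.0235, 0.07, 9) -> [0.0001, 0.0242, 0.1093] [-0.36, 0.15, 0.04]
```

Request:
servo_tool(motion=[[0.6,0,-0.06,-0.06,0,0,0],[0.6,0,-0.12,-0.12,0,0,0],[0.6,0,-0.18,-0.15,0,0,0],[0.6,0,-0.2,-0.15,0,0,0],[0.6,0,-0.2,-0.15,0,0,0],[0.6,0,-0.2,-0.15,0,0,0]])

```text
clock: 57.4
position: [0.4493, -0.0108, 0.3313]
ee_rot: [0.649, 0.761, -0.003, -0.0]
ft_force: [0.2, -1.0, -1.0]
grip_width: 0.602
```

Run:
```python
from h import *
st()
w=cam('wrist'); s=cam('scene')
print([(b['confidence'],(s[4][:3,:3]@b['point']+s[4][:3,3]).round(3)) for t in ('petri_1','vial_4','logger_oblong') for b in models.boxes_of('scene',t) if b['confidence']>.2])
cv2.imwrite('pics/end.png',np.hstack([cv2.resize(w[0],(400,300)),cv2.resize(s[0],(400,300))]))
```

```text
t 57.4 pos [ 0.4493 -0.0108  0.3313] yaw 9.04 q [-0.33 -0.11  0.23  1.73  0.03  1.52  1.63] F [ 0.2 -1.  -1. ] g 0.602
[(0.96, array([ 0.363, -0.207,  0.009])), (0.52, array([ 0.743, -0.203,  0.027]))]
```

View pics/end.png

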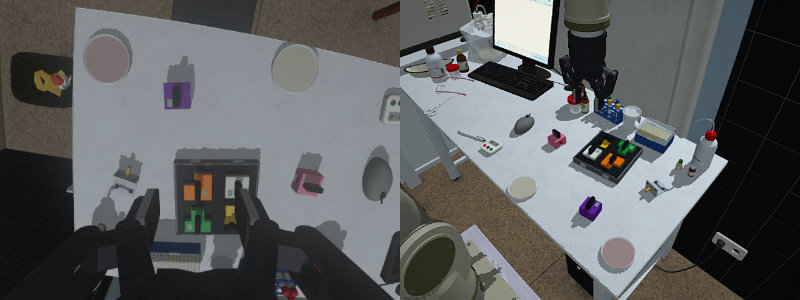

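The final picture shows white, orange and green seated in the kit. The oblong cutout is empty and no blue logger is on the desk. The petri dish and vial are unmoved. Handing in.

```bash
python3 -c "
from workcell import ticket
print(ticket.hand_in())"
```

```text
the job is handed in; nothing more can be done
None
```

I switched off the three loggers on the desk (square, ell and tee), pressed them home in their own cutouts, and handed the job in at about 57 s. There was no blue oblong logger on the desk, and I left the pink and purple look-alikes alone.

**Keys:** all six were pushed against the nose until the force jumped from about 2.5 N to 8–11 N, which I took as fully in. I could not see the keys afterwards, so this rests on the force readings and on the loggers going in past the tongues.

**Seating, last wrist-camera check:**

| Logger | Top height (38 mm when home) | Largest tilt |
|---|---|---|
| Square | 38.2 mm | 0.6° |
| Ell | 38.4 mm | 0.7° |
| Tee | 38.3 mm | 0.9° |

- **Position and turn:** fitted yaws were within about 0.2° of the kit's 9°. Fitted positions agreed with the cutouts to 1–2 mm, which is the camera bias.
- **Bystanders:** the petri dish and vial were found within about 3 mm of their starting places. The gripper is clear of everything.

**What went wrong and was mended:**
- The square landed on the foam edge on its first try at up to 20 N. It sat about 2 mm back and 2.5° tilted in the grip, so I shifted and levelled it before it went in.
- The ell was lifted about 2 mm when I released it, so I pressed it down again on its handle.
- The tee had tilted about 3° in the grip and was levelled before insertion.
- Camera and nose-contact estimates of where the loggers sat in the grip disagreed by 1–2 mm. I relied on measuring each one in the hand just before inserting it.

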